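# Load culture tubes into the bench incubator drawer

## Task

Load the incubator. Lift the front edge of the grid in the open drawer, draw it out from under the steel lip and lay it aside on the rubber mat; then lay every culture tube from the tray on its side in the drawer, each in a channel of its own. Refit the grid over them, one long edge tucked under the lip and the front edge lowered until it lies flat on its ledges, and only then push the drawer fully home; leave the glassware and bottles around as they are.

Things in the scene. Friction and masses are not known exactly. Their poses are not given: they have to be found in the camera images.
- tube0: closed glass culture tube lying on its side, a plain cylinder 26 mm in diameter and 95 mm long, about 70 g, amber with a white screw cap of the same diameter on the last 27 mm at its +x end; origin at the middle of the tube, on its axis; x along the axis (y and z turn as it rolls). It rolls when touched from the side. Starts lying in the tray; may be absent (None)
- tube1: closed glass culture tube lying on its side, a plain cylinder 26 mm in diameter and 95 mm long, about 70 g, amber with a white screw cap of the same diameter on the last 27 mm at its +x end; origin at the middle of the tube, on its axis; x along the axis (y and z turn as it rolls). It rolls when touched from the side. Starts lying in the tray; may be absent (None)
- tube2: closed glass culture tube lying on its side, a plain cylinder 26 mm in diameter and 95 mm long, about 70 g, amber with a white screw cap of the same diameter on the last 27 mm at its +x end; origin at the middle of the tube, on its axis; x along the axis (y and z turn as it rolls). It rolls when touched from the side. Starts lying in the tray; may be absent (None)
- tube3: closed glass culture tube lying on its side, a plain cylinder 26 mm in diameter and 95 mm long, about 70 g, amber with a white screw cap of the same diameter on the last 27 mm at its +x end; origin at the middle of the tube, on its axis; x along the axis (y and z turn as it rolls). It rolls when touched from the side. Starts lying in the tray; may be absent (None)
- grid: white plastic retaining grid, a flat rectangular frame with slots, 131 mm (its x) by 222 mm (its y) and 5 mm thick, 250 g; origin at the centre of its underside, z up. On top stands a black grip bar across its middle: 12 mm thick (x), 80 mm long (y), from 5 to 31 mm above the underside. The same either way round. Starts seated in the open, empty drawer, one long edge under the lip
- drawer (a joint): how far the incubator drawer is open, m: 0 is fully home against its stop, 0.160 fully out, where it starts. The drawer slides stiffly (about 3 N) and stays where it is left
- drawer_floor (a point): centre of the drawer's inside floor, at the surface, 18 mm above the bench; moves with the drawer. x points into the incubator (closing direction), y across, z up. Inside: 135 mm (x) by 232 mm (y); walls end 36 mm above it. Four channels along x centred at y = -81, -27, 27, 81 mm: flat bottom, 34 mm wide, 115 mm long; the ribs between rise from 3.5 mm at their edges to a 6 mm crest (7.5 mm at the side walls)
- drawer_seat (a point): where the origin of the seated grid belongs: 28 mm straight above drawer_floor, same axes. Two ledges at this height, across the full breadth at x = -67.5 to -57.5 and 57.5 to 67.5 mm, carry the grid. A steel lip across the back (+x) wall overhangs the back ledge by 14 mm (free edge at x = 53.5 mm), 4 mm thick, its underside 12 mm above this point: the grid's edge goes in this gap
- drawer_front (a point): centre of the outer face of the drawer's white front panel, 43 mm above the bench; same axes as drawer_floor, x into the incubator. The panel is 258 mm broad, from 10 to 68 mm above the bench and 12 mm thick; it stands 12 mm proud of the housing when home
- incubator: white bench incubator, fixed: housing 190 mm deep (x), 264 mm broad (y), 105 mm high; origin at the centre of its underside on the bench, x to its rear. The drawer comes out of its -x face towards the robot, through a mouth whose upper edge is 93 mm above the bench
- tray: shallow open steel tray, fixed to the bench, 260 mm (x) by 220 mm (y), rim 10 mm above the bench and 3 mm thick, floor 3 mm above the bench; origin at the centre of its underside
- mat: dark rubber mat, fixed to the bench on the side of the drawer away from the tray: 200 mm (x) by 260 mm (y), 3 mm thick, empty; origin at the centre of its underside; a place to lay the grid aside
- flask_a: conical flask with a white stopper, 80 mm wide, 130 mm high, standing on the bench; origin under its centre; bystander
- flask_b: the same kind of flask, on the other side; bystander
- flask_top: smaller conical flask, 68 mm wide, 112 mm high, standing on top of the incubator; origin under its centre; bystander
- petri: closed glass dish, 84 mm in diameter, 16 mm high, on the bench in front of the drawer; origin under its centre; bystander
- reagent: amber bottle with a black cap, 48 mm in diameter, 100 mm high, near the robot; origin under its centre; bystander
- jar: white jar, 52 mm in diameter, 70 mm high, near the robot; origin under its centre; bystander
There are look-alikes about, which are no part of the job. What is shaped like the tube0 but purple or turquoise is not meant.

How it is judged:
On the way, in this order (a step that is already met when the one before it is completed fails the run):
1. the grid lies aside on the rubber mat, out of the drawer (x of grid in the frame of mat between -0.09 and 0.09 m and y of grid in the frame of mat between -0.11 and 0.11 m and z of grid in the frame of mat below 0.02 m and linear speed of grid below 0.03 m/s), for 0.2 s.
2. every tube lies in a channel of its own while the drawer is open (x of tube0 in the frame of drawer_floor between -0.016 and 0.016 m and z of tube0 in the frame of drawer_floor between 0.008 and 0.018 m and angle between the x axis of each of tube0, tube1, tube2, tube3 and the x axis of drawer_floor, either way round below 0.2 rad and (y of tube0 in the frame of drawer_floor between -0.093 and -0.069 m or y of tube0 in the frame of drawer_floor between -0.039 and -0.015 m or y of tube0 in the frame of drawer_floor between 0.015 and 0.039 m or y of tube0 in the frame of drawer_floor between 0.069 and 0.093 m) and x of tube1 in the frame of drawer_floor between -0.016 and 0.016 m and z of tube1 in the frame of drawer_floor between 0.008 and 0.018 m and (y of tube1 in the frame of drawer_floor between -0.093 and -0.069 m or y of tube1 in the frame of drawer_floor between -0.039 and -0.015 m or y of tube1 in the frame of drawer_floor between 0.015 and 0.039 m or y of tube1 in the frame of drawer_floor between 0.069 and 0.093 m) and x of tube2 in the frame of drawer_floor between -0.016 and 0.016 m and z of tube2 in the frame of drawer_floor between 0.008 and 0.018 m and (y of tube2 in the frame of drawer_floor between -0.093 and -0.069 m or y of tube2 in the frame of drawer_floor between -0.039 and -0.015 m or y of tube2 in the frame of drawer_floor between 0.015 and 0.039 m or y of tube2 in the frame of drawer_floor between 0.069 and 0.093 m) and x of tube3 in the frame of drawer_floor between -0.016 and 0.016 m and z of tube3 in the frame of drawer_floor between 0.008 and 0.018 m and (y of tube3 in the frame of drawer_floor between -0.093 and -0.069 m or y of tube3 in the frame of drawer_floor between -0.039 and -0.015 m or y of tube3 in the frame of drawer_floor between 0.015 and 0.039 m or y of tube3 in the frame of drawer_floor between 0.069 and 0.093 m) and value of joint drawer above 0.1 m), for 0.2 s.
3. the grid lies flat on its ledges, under the lip, while the drawer is still open (x of grid in the frame of drawer_floor between -0.006 and 0.006 m and y of grid in the frame of drawer_floor between -0.009 and 0.009 m and z of grid in the frame of drawer_floor between 0.024 and 0.032 m and angle between grid's own z axis and vertical below 0.04 rad and value of joint drawer above 0.1 m), for 0.2 s.
4. the drawer is home (value of joint drawer below 0.005 m), for 0.2 s.
At the end, for the whole second after the job is handed in: Each tube lies on the drawer floor, one per channel (12 mm sideways, 16 mm lengthwise, 0.2 rad); the grid lies flat on both ledges, one edge under the lip (4 mm in height, 6 mm along, 9 mm across, 0.04 rad); the drawer is within 5 mm of home; all at rest (x of tube0 in the frame of drawer_floor between -0.016 and 0.016 m and z of tube0 in the frame of drawer_floor between 0.008 and 0.018 m and angle between the x axis of each of tube0, tube1, tube2, tube3 and the x axis of drawer_floor, either way round below 0.2 rad and (y of tube0 in the frame of drawer_floor between -0.093 and -0.069 m or y of tube0 in the frame of drawer_floor between -0.039 and -0.015 m or y of tube0 in the frame of drawer_floor between 0.015 and 0.039 m or y of tube0 in the frame of drawer_floor between 0.069 and 0.093 m) and x of tube1 in the frame of drawer_floor between -0.016 and 0.016 m and z of tube1 in the frame of drawer_floor between 0.008 and 0.018 m and (y of tube1 in the frame of drawer_floor between -0.093 and -0.069 m or y of tube1 in the frame of drawer_floor between -0.039 and -0.015 m or y of tube1 in the frame of drawer_floor between 0.015 and 0.039 m or y of tube1 in the frame of drawer_floor between 0.069 and 0.093 m) and x of tube2 in the frame of drawer_floor between -0.016 and 0.016 m and z of tube2 in the frame of drawer_floor between 0.008 and 0.018 m and (y of tube2 in the frame of drawer_floor between -0.093 and -0.069 m or y of tube2 in the frame of drawer_floor between -0.039 and -0.015 m or y of tube2 in the frame of drawer_floor between 0.015 and 0.039 m or y of tube2 in the frame of drawer_floor between 0.069 and 0.093 m) and x of tube3 in the frame of drawer_floor between -0.016 and 0.016 m and z of tube3 in the frame of drawer_floor between 0.008 and 0.018 m and (y of tube3 in the frame of drawer_floor between -0.093 and -0.069 m or y of tube3 in the frame of drawer_floor between -0.039 and -0.015 m or y of tube3 in the frame of drawer_floor between 0.015 and 0.039 m or y of tube3 in the frame of drawer_floor between 0.069 and 0.093 m) and x of grid in the frame of drawer_floor between -0.006 and 0.006 m and y of grid in the frame of drawer_floor between -0.009 and 0.009 m and z of grid in the frame of drawer_floor between 0.024 and 0.032 m and angle between grid's own z axis and vertical below 0.04 rad and value of joint drawer below 0.005 m and linear speed of grid below 0.03 m/s and linear speed of each of tube0, tube1, tube2, tube3 below 0.05 m/s); the robot touches nothing.
It fails at once if a bystander (flask, dish, bottle or jar) is shifted by more than 4 cm (distance of any of flask_a, flask_b, flask_top, petri, reagent, jar from where it was at the start of the episode above 0.04 m).
Of tube0, tube1, tube2, tube3 only 2 to 4 are there at a start; the rules pass over those that are not, and their reading is None.
At some moment in a run one of tube0, tube1, tube2, tube3 may be knocked a few centimetres aside while the robot is not near it.
Once in a run the grip may slacken for a moment while it holds something.
It also fails if it takes over 210 s, if anything falls off the work surface, if the arm or the gripper's body presses on something with over 40 N, if the wrist force passes 120 N, or if a joint passes its speed limit or range.

## Robot

A 6-joint arm with a two-finger parallel gripper is mounted at the origin on the work surface. World frame = base frame: x ahead of the robot, y to its left, z up, the work surface at z = 0. Lengths are in m, angles in rad, forces in N, time in s.
With the tool pointing down it reaches from about 0.35 to 0.975 m from the base axis. Payload 4.9 kg.
Tool frame: the origin (TCP) lies on the front face of the gripper's body, between the roots of the fingers; the fingertips stand ctrl.finger_overhang ahead of it and the grasp point (between the pads) lies 54 mm ahead of it (ctrl.finger_overhang is the distance from the TCP to the fingertips, in m); z points along the fingers, y is the line along which they close (so a half turn about z gives the same grasp; the last joint's range is limited). The gripper opens to 85 mm and grips with 20 to 120 N. Pads are 22 mm wide; open, the fingers measure 114 mm over their backs; the gripper's body (76 mm by 85 mm) begins 54 mm behind the grasp point. The pads swing forward as they close: fully open they stand 13 mm farther back than shut.
Start: joints at [-1.317, 0.053, 1.613, -0, 1.476, -0.119], TCP at [0.228, -0.582, 0.304] pointing down, gripper open.
Joint ranges: [-3.01, 3.01], [-1.01, 2.22], [0.06, 2.58], [-1.02, 4.17], [0.09, 2.62], [-3.14, 3.14]. Speed limits (rad/s): [2.57, 2.57, 3.14, 3.14, 3.14, 3.14].

## Interface

Orientations are given as a rotation vector (axis times angle).
In Python, from station import ctrl, vision gives the robot as it stands. The module is installed in compiled form; this text tells all that it offers.
- The arm moves only by the tool drive_tool, never from a script. Its argument "rows" is a list of rows, each a list of 2 entries, a list of its own where there are three numbers: the shift along the tool's x, y, z in m, then the turn about the tool's z in rad. A call has 1 to 10 rows; each row shifts and turns the commanded pose from where the row before left it, along the tool's axes as they then stand; what a row does not reach is not made up. A row lasts 1/10 s, in which the tool goes at most 50 mm and 8.59 degrees, less where a joint would pass 70% of its speed; a pose out of reach is approached as far as the arm can. A call with a gripper value outside its range is refused whole. "jaw" is the closure, from 0 (fully open) to 1 (shut), set as the call begins (left out, the last holds). The fingers move at their own pace and stop on an object; "grip_force" is the grip in N (left out, the last holds). Time passes only in rows, so rows that do not move let the fingers close. It gives the time, the measured TCP pose, the force, the opening and the grip force at its end, in the units of the state.
- ctrl.get_obs(): the state, without advancing time (a new reading comes with each control period).
- vision.get_image(name): name is "scene" or "top"; returns a dict with "image" (480x640x3 uint8, blue, green, red), "vertical_fov" (degrees; the focal length in pixels is half the picture's height over the tangent of half this angle, whatever the lens; pixels are square), "cx", "cy" (the principal point, pixels), "dist_coeffs" ([k1, k2, p1, p2, k3] as OpenCV has them; the pictures are not rectified), "R" (3x3) and "t" (3): a world point X has camera coordinates R X + t. Camera axes: x right, y down, z forward; pixel columns grow to the right and rows downward; lengths in m; the calibration is good to about 2 mm. A picture is of the moment at which its call begins. There is no depth.
- ctrl.finish_job(): hands the job in; it is judged then, once.
The state is a dict: "t": time; "q": joint angles; "dq": joint speeds; "effort": joint torques, N m; "tool_pos": TCP position; "tool_rot": TCP orientation; "contact_force": force on the tool from outside, world axes, zero at the start; "wrist_torque": the same for the moment, N m; "opening": finger opening in m; "grip_force": force on a finger pad.
Only numpy, scipy, OpenCV 4.12 (cv2) and the standard library are available. Lean on these libraries where they do the work, as an engineer would, in place of code of your own. Each camera call takes 0.05 s, during which the arm holds its last target. There are 200 camera calls.

## Working session

There is one attempt and no reset: what is moved stays moved. The work goes in short steps, Python scripts to look and compute and a tool call to move; the robot and the scene stay as the last step left them, time stands still between calls to the robot, and variables do not carry over. Pictures are saved under pics/ and viewed, at most 14 in all, crops included, and the job is handed in when it is done.

Besides the shell and the picture viewer there is one more tool, called after "Call:" as name(argument=value, ...) on one line, values as JSON. drive_tool: Moves the arm, as the interface text tells. Its arguments: {"type":"object","properties":{"rows":{"type":"array","items":{"type":"array"}},"jaw":{"type":"number"},"grip_force":{"type":"number"}},"required":["rows"]}

```bash
mkdir -p pics; cat > h.py <<'E'
import numpy as np, cv2
from station import ctrl, vision
from scipy.spatial.transform import Rotation as Ro
def grab(n, save=None):
    d=vision.get_image(n)
    f=240/np.tan(np.radians(d['vertical_fov'])/2)
    d['K']=np.array([[f,0,d['cx']],[0,f,d['cy']],[0,0,1.]])
    d['R']=np.array(d['R']);d['t']=np.array(d['t']);d['D']=np.array(d['dist_coeffs'],float)
    if save: cv2.imwrite('pics/'+save,d['image'])
    return d
def ray(d,uv,z):
    p=cv2.undistortPoints(np.array(uv,float).reshape(-1,1,2),d['K'],d['D']).reshape(-1,2)
    v=np.c_[p,np.ones(len(p))]@d['R']; c=-d['R'].T@d['t']
    return c+v*((z-c[2])/v[:,2])[:,None]
def proj(d,P):
    return cv2.projectPoints(np.array(P,float).reshape(-1,1,3),cv2.Rodrigues(d['R'])[0],d['t'],d['K'],d['D'])[0].reshape(-1,2)
E
python3 - <<'E'
from h import *
for n in('scene','top'):
    d=grab(n,n+'0.png'); print(n,d['vertical_fov'],(-d['R'].T@d['t']).round(3),d['R'].round(2).tolist())
o=ctrl.get_obs(); print(o['t'],o['tool_pos'],o['tool_rot'],ctrl.finger_overhang,o['contact_force'],o['opening'])
E
```

```text
scene 49.75699168000155 [ 1.344 -0.233  1.103] [[0.18, 0.98, 0.02], [0.76, -0.13, -0.64], [-0.63, 0.13, -0.77]]
top 52.28503591875514 [ 0.315 -0.085  1.275] [[-0.01, -1.0, 0.0], [-0.98, 0.01, -0.19], [0.19, -0.0, -0.98]]
0.1 [ 0.22753019 -0.58165705  0.30278694] [-3.08537589e+00 -5.81807310e-01  1.73293934e-04] 0.0726 [-0.26563705  0.48443661 -0.09947949] 0.08510303653799822
```

View pics/scene0.png

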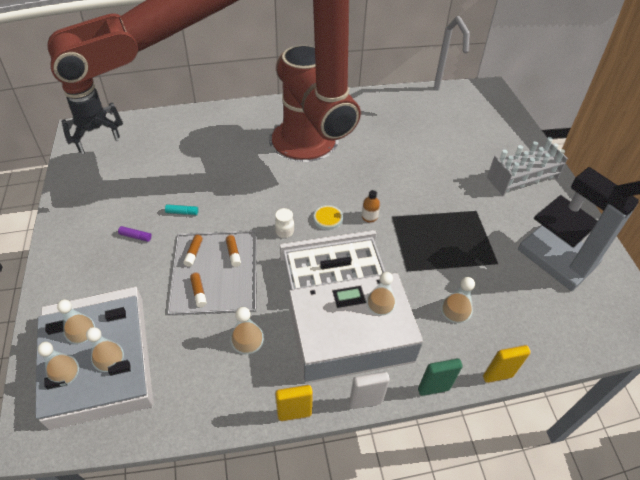

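View pics/top0.png

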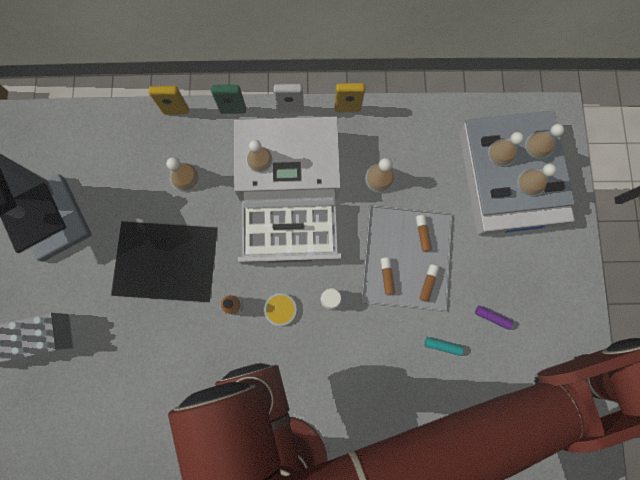

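The top view shows three amber, white-capped tubes in the tray, at (424,232), (388,276) and (429,283). The grid's black bar is at (289,227), the mat at (165,262). The purple (494,317) and turquoise (444,346) look-alikes lie outside the tray and don't fit the description. I'll measure the real ones and confirm them in a crop.

```bash
cat >> h.py <<'E'
def blobs(d,mask,amin=30):
    n,l,s,c=cv2.connectedComponentsWithStats(mask.astype(np.uint8)*255)
    return [(l==i,s[i],c[i]) for i in range(1,n) if s[i][4]>=amin]
def rect(m):
    ys,xs=np.nonzero(m); return cv2.minAreaRect(np.c_[xs,ys].astype(np.float32))
def tubes(d,z=0.016,box=(360,200,460,315)):
    hsv=cv2.cvtColor(d['image'],cv2.COLOR_BGR2HSV); x0,y0,x1,y1=box
    roi=np.zeros(hsv.shape[:2],bool); roi[y0:y1,x0:x1]=1
    am=(hsv[...,0]<20)&(hsv[...,1]>120)&(hsv[...,2]>50)&roi
    wh=(hsv[...,1]<60)&(hsv[...,2]>175)&roi
    out=[]
    W=[(c,s[4]) for m,s,c in blobs(d,wh,25)]
    for m,s,c in blobs(d,am,60):
        q=[w for w in W if np.hypot(*(w[0]-c))<40]
        if not q: print('amber no cap',c,s[4]);continue
        w=min(q,key=lambda w:np.hypot(*(w[0]-c)))[0]
        a,b=ray(d,[c,w],z); u=(b-a)/np.linalg.norm(b-a)
        # amber centre at -13.5mm, cap centre at +34 mm along axis
        ctr=(a+13.5e-3*u+b-34e-3*u)/2
        out.append((c,w,ctr,np.degrees(np.arctan2(u[1],u[0])),np.linalg.norm(b-a)))
    return out
E
python3 - <<'E'
from h import *
d=grab('top')
for c,w,ctr,a,L in tubes(d): print('tube',c.round(),w.round(),ctr.round(4),round(a,1),L.round(4))
hsv=cv2.cvtColor(d['image'],cv2.COLOR_BGR2HSV);v=hsv[...,2]
bk=v<60; bk[:, :0]=0
for m,s,c in blobs(d,bk,60):
    if s[0]<100 or s[1]>320: continue
    r=rect(m); P=ray(d,cv2.boxPoints(r),0.076 if s[4]<400 else .003)
    print('black',c.round(),s,P[:,:2].round(3).tolist(),P.mean(0).round(4))
# bright in drawer/housing
wh=(hsv[...,1]<50)&(v>150)
for m,s,c in blobs(d,wh,60):
    r=rect(m); print('white',c.round(),s,cv2.boxPoints(r).round().tolist())
im=d['image']
cv2.imwrite('pics/c1.png',cv2.resize(im[110:320,215:465],None,fx=3.2,fy=2.857,interpolation=cv2.INTER_CUBIC) if 0 else cv2.resize(im[130:315,215:460],None,fx=3.2,fy=3.2,interpolation=cv2.INTER_CUBIC))
E
```

```text
tube [424. 238.] [420. 220.] [ 0.5666 -0.3687  0.016 ] 10.3 0.0492
tube [388. 281.] [384. 262.] [ 0.4544 -0.269   0.016 ] 8.1 0.0488
tube [427. 288.] [432. 269.] [ 0.4356 -0.3763  0.016 ] -18.0 0.0497
black [503.  63.] [ 333   58  307   12 2386] [[1.082, -0.144], [1.08, -1.036], [1.045, -1.031], [1.048, -0.143]] [ 1.0635 -0.5882  0.003 ]
black [324.  64.] [312  60  25  11 108] [[1.033, -0.083], [1.032, -0.148], [1.003, -0.148], [1.003, -0.083]] [ 1.0178 -0.1156  0.076 ]
black [230. 102.] [213  88  33  26 465] [[0.979, 0.197], [0.994, 0.117], [0.921, 0.103], [0.906, 0.182]] [0.9499 0.1499 0.003 ]
black [489. 140.] [481 136  19  10 120] [[0.807, -0.521], [0.813, -0.57], [0.789, -0.571], [0.783, -0.522]] [ 0.7978 -0.546   0.076 ]
black [284. 168.] [273 162  27  19 156] [[0.742, 0.021], [0.744, -0.047], [0.698, -0.048], [0.696, 0.019]] [ 0.7204 -0.0136  0.076 ]
black [555. 186.] [545 181  20  11 171] [[0.681, -0.677], [0.686, -0.728], [0.662, -0.728], [0.657, -0.677]] [ 0.6715 -0.7024  0.076 ]
black [627. 196.] [615 187  25  17 217] [[0.639, -0.853], [0.671, -0.925], [0.649, -0.932], [0.
[... 2237 characters left out ...]
 [[594.0, 183.0], [631.0, 183.0], [631.0, 188.0], [594.0, 188.0]]
white [289. 237.] [ 238  202  103   59 3041] [[238.0, 202.0], [340.0, 202.0], [340.0, 260.0], [238.0, 260.0]]
white [420. 220.] [415 214  10  12  87] [[415.0, 215.0], [423.0, 214.0], [425.0, 224.0], [417.0, 226.0]]
white [384. 262.] [380 257   9  12  93] [[380.0, 257.0], [388.0, 257.0], [388.0, 268.0], [380.0, 268.0]]
white [432. 269.] [427 264  11  12  93] [[426.0, 274.0], [429.0, 263.0], [437.0, 265.0], [434.0, 276.0]]
white [330. 298.] [320 288  21  21 324] [[317.0, 292.0], [336.0, 286.0], [342.0, 304.0], [323.0, 310.0]]
white [278. 309.] [264 293  32  33 129] [[257.0, 309.0], [280.0, 286.0], [302.0, 308.0], [279.0, 331.0]]
```

View pics/c1.png

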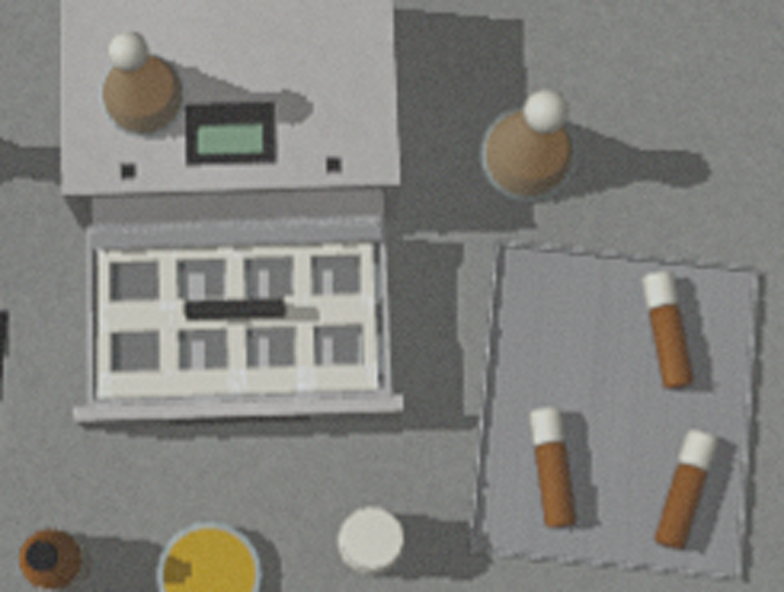

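The crop confirms the three amber tubes with white caps; no others fit. Next I'll get the drawer axes from the edges: housing front top at crop (63,195)–(400,184), panel outer top edge at (77,420)–(403,408), and the bar at (235,309).

```bash
python3 - <<'E'
from h import *
d=grab('top')
cv=lambda L:[(215+a/3.2,130+b/3.2) for a,b in L]
def show(n,L,z):
    P=ray(d,cv(L),z)
    print(n,P[:,:2].round(4).tolist(),'len',np.linalg.norm(P[0]-P[1]).round(4),'mid',P[:2].mean(0).round(4),'normal yaw',np.degrees(np.arctan2(-(P[1]-P[0])[0],-(P[1]-P[0])[1])*-1).round(2))
show('housing',[(63,195),(400,184)],.105)
show('panel in',[(75,408),(402,396)],.068)
show('panel out',[(77,420),(403,408)],.068)
show('bar',[(186,309),(284,307)],.075)
show('grid front',[(97,399),(379,388)],.051)
show('lip front',[(99,249),(379,241)],.060)
v=cv2.cvtColor(d['image'],cv2.COLOR_BGR2GRAY)
roi=v[215:240,268:310]; ys,xs=np.nonzero(roi<70); 
r=cv2.minAreaRect(np.c_[xs+268,ys+215].astype(np.float32));print(r);bp=cv2.boxPoints(r);P=ray(d,bp,.077);print(P.round(4)[:,:2].tolist(),P.mean(0))
for n,z,c in(('jar',.07,(330,298)),('reag',.1,(230.,303)),('petri',.016,(281,310)),('flask_b stopper',.125,(384,164)),('flask_a',.125,(172,163))): print(n,ray(d,[c],z).round(3))
E
```

```text
housing [[0.6606, 0.1128], [0.6659, -0.149]] len 0.2619 mid [ 0.6632 -0.0181  0.105 ] normal yaw 1.15
panel in [[0.499, 0.1066], [0.505, -0.1487]] len 0.2554 mid [ 0.502  -0.0211  0.068 ] normal yaw 1.36
panel out [[0.4895, 0.1048], [0.4956, -0.1493]] len 0.2542 mid [ 0.4925 -0.0222  0.068 ] normal yaw 1.37
bar [[0.5753, 0.0195], [0.5758, -0.0574]] len 0.0769 mid [ 0.5756 -0.0189  0.075 ] normal yaw 0.42
grid front [[0.5085, 0.0919], [0.5144, -0.1316]] len 0.2235 mid [ 0.5115 -0.0198  0.051 ] normal yaw 1.5
lip front [[0.6286, 0.0907], [0.6322, -0.1336]] len 0.2243 mid [ 0.6304 -0.0215  0.06  ] normal yaw 0.9
((287.9653015136719, 226.0974884033203), (4.881006717681885, 30.054702758789062), 87.79740142822266)
[[0.5808, 0.02], [0.5828, -0.0553], [0.5702, -0.0557], [0.5683, 0.0195]] [ 0.57552953 -0.01787624  0.077     ]
jar [[ 0.395 -0.12   0.07 ]]
reag [[0.384 0.12  0.1  ]]
petri [[0.37  0.004 0.016]]
flask_b stopper [[ 0.719 -0.258  0.125]]
flask_a [[0.729 0.266 0.125]]
```

The measurements agree: the drawer centre and bar are at about (0.5755, −0.0185), yaw +1.35°, and the panel and housing spacing fits the given dimensions. I'll align the tool with the drawer so the fingers straddle the 80 mm bar at its ends, which leaves the grid free to pivot about y, and then go above it.

Call:
drive_tool(rows=[[[0,0,0],0.12],[[0,0,0],0.12],[[0,0,0],0.11],[[0.0258,-0.0396,0],0],[[0.0258,-0.0396,0],0],[[0.0258,-0.0396,0],0],[[0.0258,-0.0396,0],0],[[0.0258,-0.0396,0],0],[[0.0258,-0.0396,0],0],[[0.0258,-0.0396,0],0]], jaw=0, grip_force=25)

```text
t: 1.2
tool_pos: [0.4024, -0.299, 0.3038]
tool_rot: [3.141, 0.035, 0.0]
contact_force: [0.4, -0.9, 0.2]
opening: 0.0854
grip_force: 0.0
```

Call:
drive_tool(rows=[[[0.0258,-0.0396,0],0],[[0.0258,-0.0396,0],0],[[0.0258,-0.0396,0],0],[[0.0258,-0.0396,0],0],[[0.0258,-0.0396,0],0],[[0.0258,-0.0396,0],0],[[0.0258,-0.0396,0],0],[[0,0,0],0]])

```text
t: 2.0
tool_pos: [0.5776, -0.0152, 0.3035]
tool_rot: [-3.14, -0.045, -0.0]
contact_force: [-0.1, -0.6, -0.6]
opening: 0.0854
grip_force: 0.0
```

```bash
cat >> h.py <<'E'
def go(x,y,z=None,yaw=None):
    """tool-frame shift to world TCP target (from measured pose); yaw = world dir of tool x, deg"""
    o=ctrl.get_obs(); R=Ro.from_rotvec(o['tool_rot']).as_matrix(); p=np.array(o['tool_pos'])
    cur=np.degrees(np.arctan2(R[1,0],R[0,0]))
    t=np.array([x,y,p[2] if z is None else z])
    turn=0 if yaw is None else -(((yaw-cur)+90)%180-90)   # deg about tool z
    a=np.radians(cur-turn); X=np.array([np.cos(a),np.sin(a),0]); Y=np.array([np.sin(a),-np.cos(a),0])
    D=t-p
    print('pos',p.round(4),'yaw',round(cur,2),'-> turn rad',round(np.radians(turn),4),'shift after turn',(X@D).round(4),(Y@D).round(4),(-D[2]).round(4),'tilt',R[2].round(4),'t',round(o['t'],2),'q6',round(o['q'][5],2))
E
python3 - <<'E'
from h import *
go(.5755,-.0185,.13,1.35)
print(ctrl.finger_overhang)
d=grab('scene','s1.png')
cv2.imwrite('pics/s1c.png',cv2.resize(d['image'][120:330,230:470],None,fx=2.8,fy=2.8,interpolation=cv2.INTER_CUBIC))
E
```

```text
pos [ 0.5776 -0.0152  0.3035] yaw 1.65 -> turn rad 0.0052 shift after turn -0.0022 0.0032 0.1735 tilt [ 1.0e-04 -1.7e-03 -1.0e+00] t 2.0 q6 1.39
0.0726
```

View pics/s1c.png

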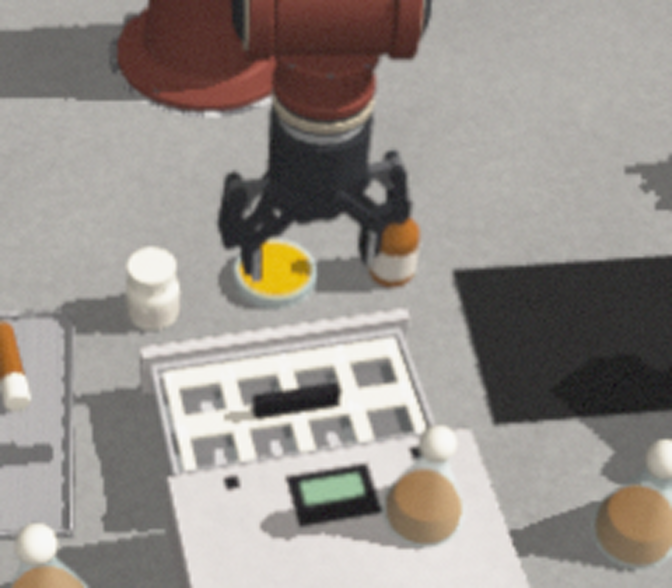

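The scene view shows the open gripper above the drawer; the bar's top runs from crop (255,392) to (338,388) and the fingertip is at crop (257,278). I'll cross-check both against the top view.

```bash
python3 - <<'E'
from h import *
d=grab('scene')
f=lambda a,b:(230+a/2.8,120+b/2.8)
g=cv2.cvtColor(d['image'],cv2.COLOR_BGR2GRAY)
roi=g[248:275,315:358]; ys,xs=np.nonzero(roi<50); r=cv2.minAreaRect(np.c_[xs+315,ys+248].astype(np.float32)); print(r)
print('bar at top/mid', ray(d,[r[0]],.077).round(4),ray(d,[r[0]],.070).round(4))
for z in(.22,.225,.23,.235,.24,.245): print(z,ray(d,[f(257,278),f(372,262)],z).round(4).tolist())
E
```

```text
((335.02703857421875, 262.6621398925781), (6.247161388397217, 29.098621368408203), 80.53767395019531)
bar at top/mid [[ 0.5841 -0.021   0.077 ]] [[ 0.579  -0.0196  0.07  ]]
0.22 [[0.5618, -0.0544, 0.22], [0.5602, 0.0436, 0.22]]
0.225 [[0.5662, -0.0554, 0.225], [0.5646, 0.042, 0.225]]
0.23 [[0.5706, -0.0564, 0.23], [0.5691, 0.0405, 0.23]]
0.235 [[0.5751, -0.0575, 0.235], [0.5735, 0.0389, 0.235]]
0.24 [[0.5795, -0.0585, 0.24], [0.5779, 0.0373, 0.24]]
0.245 [[0.5839, -0.0595, 0.245], [0.5824, 0.0358, 0.245]]
```

Call:
drive_tool(rows=[[[-0.0022,0.0038,0.04],0.005],[[0,0,0.045],0],[[0,0,0.045],0],[[0,0,0.022],0],[[0,0,0],0]])

```text
t: 2.6
tool_pos: [0.5705, -0.0243, 0.1471]
tool_rot: [-3.14, -0.025, 0.015]
contact_force: [-0.3, -0.8, 0.1]
opening: 0.0856
grip_force: 0.0
```

```bash
python3 - <<'E'
from h import *
go(.5757,-.019,.127,1.35)
d=grab('scene')
e=grab('top')
a=cv2.resize(d['image'][200:290,290:390],(450,405),interpolation=cv2.INTER_CUBIC)
b=cv2.resize(e['image'][175:265,240:340],(450,405),interpolation=cv2.INTER_CUBIC)
cv2.imwrite('pics/ab.png',cv2.resize(np.hstack([a,b]),(800,360)))
E
```

```text
pos [ 0.5705 -0.0243  0.1471] yaw 0.9 -> turn rad -0.0079 shift after turn 0.0053 -0.0052 0.0201 tilt [-0.0093 -0.0015 -1.    ] t 2.6 q6 1.38
```

View pics/ab.png

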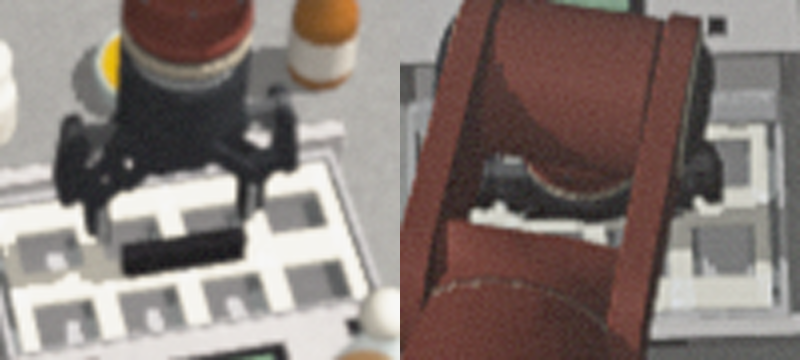

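The fingers straddle the bar but the tool sits about 5 mm too far towards −y and −x. I'll let it settle and correct.

Call:
drive_tool(rows=[[[0,0,0],0],[[0,0,0],0]])

```text
t: 2.9
tool_pos: [0.5753, -0.0239, 0.1546]
tool_rot: [3.141, 0.027, 0.007]
contact_force: [-0.8, 0.6, 0.4]
opening: 0.0852
grip_force: 0.0
```

```bash
python3 - <<'E'
from h import *
go(.5757,-.019,.127,1.35); print(ctrl.get_obs()['dq'])
E
```

```text
pos [ 0.5753 -0.0239  0.1546] yaw 0.99 -> turn rad -0.0062 shift after turn 0.0005 -0.0049 0.0276 tilt [ 4.4e-03  9.0e-04 -1.0e+00] t 2.9 q6 1.38
[ 3.76382579e-03  3.38839193e-03  6.89318803e-03  7.25350843e-05
 -4.03390310e-04  3.34123715e-04]
```

Call:
drive_tool(rows=[[[0.0005,-0.0049,0.009],-0.006],[[0,0,0],0],[[0,0,0],0],[[0,0,0],0]])

```text
t: 3.3
tool_pos: [0.5744, -0.0184, 0.1428]
tool_rot: [3.141, 0.038, -0.0]
contact_force: [0.4, 0.3, 0.4]
opening: 0.0858
grip_force: 0.0
```

```bash
python3 - <<'E'
from h import *
go(.5757,-.019,.127,1.35); print(ctrl.get_obs()['contact_force'])
E
```

```text
pos [ 0.5744 -0.0184  0.1428] yaw 1.38 -> turn rad 0.0005 shift after turn 0.0013 0.0007 0.0158 tilt [-2.e-04  0.e+00 -1.e+00] t 3.3 q6 1.39
[0.4047639  0.32656429 0.39261782]
```

Call:
drive_tool(rows=[[[0.001,0.0005,0.005],0],[[0,0,0.006],0],[[0,0,0.005],0],[[0,0,0],0],[[0,0,0],0],[[0,0,0],0]])

```text
t: 3.9
tool_pos: [0.5755, -0.019, 0.127]
tool_rot: [3.141, 0.037, 0.0]
contact_force: [0.3, 0.1, 0.4]
opening: 0.0854
grip_force: 0.0
```

Call:
drive_tool(rows=[[[0,0,0.003],0],[[0,0,0.003],0],[[0,0,0],0],[[0,0,0],0]])

```text
t: 4.3
tool_pos: [0.5753, -0.019, 0.1207]
tool_rot: [-3.141, -0.037, 0.001]
contact_force: [-0.4, 0.5, 0.3]
opening: 0.0851
grip_force: 0.0
```

```bash
python3 - <<'E'
from h import *
go(.5757,-.019,.117,1.35); print(ctrl.get_obs()['contact_force'])
d=grab('scene')
a=cv2.resize(d['image'][200:290,290:390],(660,594),interpolation=cv2.INTER_CUBIC)
cv2.imwrite('pics/c3.png',a)
E
```

```text
pos [ 0.5753 -0.019   0.1207] yaw 1.36 -> turn rad 0.0002 shift after turn 0.0004 0.0 0.0037 tilt [-3.e-04 -1.e-04 -1.e+00] t 4.3 q6 1.38
[-0.38263284  0.53036969  0.30515685]
```

View pics/c3.png

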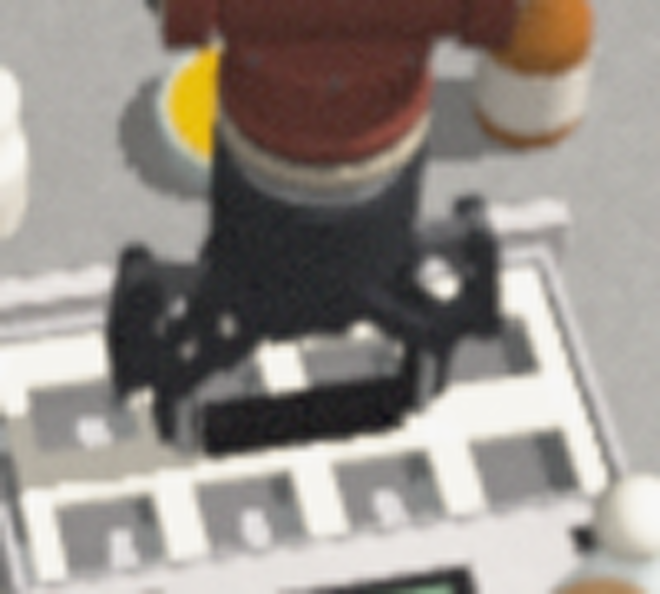

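The fingers straddle the bar (crop x 205–415) with the tips just above the grid. I'll grip its ends gently.

Call:
drive_tool(rows=[[[0,0,0],0],[[0,0,0],0],[[0,0,0],0],[[0,0,0],0],[[0,0,0],0]], jaw=0.3, grip_force=30)

```text
t: 4.85
tool_pos: [0.5758, -0.0189, 0.1215]
tool_rot: [-3.141, -0.037, -0.002]
contact_force: [-0.3, 1.1, 3.6]
opening: 0.079
grip_force: 38.4
```

Call:
drive_tool(rows=[[[0,0,-0.004],0],[[0,0,-0.004],0],[[0,0,-0.004],0],[[0,0,-0.003],0],[[0,0,-0.002],0],[[0,0,0],0],[[0,0,0],0]])

```text
t: 5.55
tool_pos: [0.5748, -0.0189, 0.1368]
tool_rot: [-3.141, -0.037, 0.003]
contact_force: [4.7, -0.7, -10.6]
opening: 0.079
grip_force: 40.3
```

```bash
python3 - <<'E'
from h import *
go(.5757,-.019,.117,1.35); o=ctrl.get_obs();print(o['contact_force'],o['wrist_torque'])
d=grab('scene')
cv2.imwrite('pics/c4.png',cv2.resize(d['image'][200:290,270:400],(780,540),interpolation=cv2.INTER_CUBIC))
E
```

```text
pos [ 0.5748 -0.0189  0.1368] yaw 1.37 -> turn rad 0.0003 shift after turn 0.0009 0.0001 0.0198 tilt [-1.7e-03 -2.0e-04 -1.0e+00] t 5.55 q6 1.38
[  4.68459128  -0.70960496 -10.57233957] [-0.09472649 -0.24139506 -0.00680627]
```

View pics/c4.png

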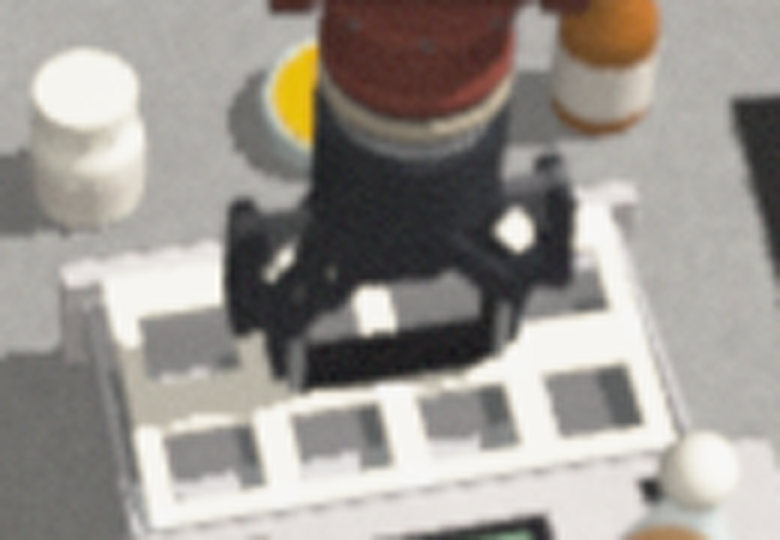

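The grid has tilted: its front edge now overlies the panel in the picture. I'll lift slightly more, draw it out forwards, then raise.

Call:
drive_tool(rows=[[[0,0,-0.0025],0],[[-0.003,0,0],0],[[-0.004,0,0],0],[[-0.004,0,0],0],[[-0.004,0,0],0],[[-0.004,0,0],0],[[-0.003,0,0],0],[[0,0,0],0],[[0,0,0],0]])

```text
t: 6.5
tool_pos: [0.5535, -0.0195, 0.1407]
tool_rot: [3.141, 0.037, 0.001]
contact_force: [-0.3, 0.3, -2.9]
opening: 0.0788
grip_force: 41.2
```

Call:
drive_tool(rows=[[[0,0,-0.005],0],[[0,0,-0.01],0],[[0,0,-0.015],0],[[0,0,-0.02],0],[[0,0,-0.02],0],[[0,0,-0.015],0],[[0,0,-0.01],0],[[0,0,0],0],[[0,0,0],0]])

```text
t: 7.4
tool_pos: [0.5532, -0.0195, 0.2351]
tool_rot: [-3.141, -0.037, 0.001]
contact_force: [-0.5, 0.1, -2.0]
opening: 0.0787
grip_force: 41.2
```

```bash
python3 - <<'E'
from h import *
go(.503,.314,.25,None); o=ctrl.get_obs();print(o['contact_force'],o['opening'])
d=grab('scene');e=grab('top')
cv2.imwrite('pics/c5.png',np.hstack([cv2.resize(d['image'][150:390,230:470],(400,400)),cv2.resize(e['image'][110:350,160:400],(400,400))]))
E
```

```text
pos [ 0.5532 -0.0195  0.2351] yaw 1.36 -> turn rad 0.0 shift after turn -0.0422 -0.3346 -0.0149 tilt [-5.e-04 -1.e-04 -1.e+00] t 7.4 q6 1.38
[-0.49478218  0.14530827 -2.04440267] 0.07865223767829341
```

View pics/c5.png

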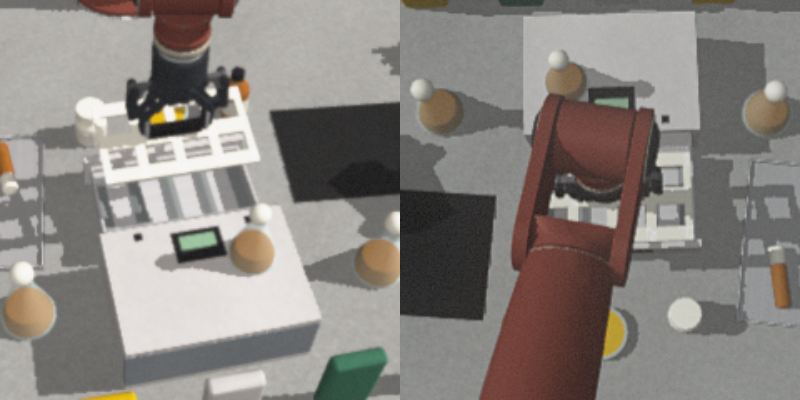

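The grid is out and held, still tilted, above the drawer. I'll carry it to the mat, keeping it above the reagent bottle.

Call:
drive_tool(rows=[[[-0.002,-0.015,0],0],[[-0.005,-0.035,0],0],[[-0.005,-0.045,0],0],[[-0.006,-0.046,0],0],[[-0.006,-0.046,0],0],[[-0.006,-0.046,0],0],[[-0.006,-0.045,0],0],[[-0.003,-0.038,0],0],[[-0.001,-0.018,0],0],[[0,0,0],0]], grip_force=50)

```text
t: 8.5
tool_pos: [0.5044, 0.3157, 0.2346]
tool_rot: [3.141, 0.043, -0.002]
contact_force: [0.5, -0.8, -1.9]
opening: 0.0785
grip_force: 66.1
```

Call:
drive_tool(rows=[[[0,0,0],0],[[0,0,0.02],0],[[0,0,0.04],0],[[0,0,0.04],0],[[0,0,0.03],0],[[0,0,0.01],0],[[0,0,0],0],[[0,0,0],0],[[0,0,0],0]], grip_force=30)

```text
t: 9.4
tool_pos: [0.5072, 0.3139, 0.0981]
tool_rot: [-3.14, -0.037, -0.007]
contact_force: [0.7, 0.2, -2.7]
opening: 0.0785
grip_force: 66.1
```

```bash
python3 - <<'E'
from h import *
go(.505,.314,.078,1.35); o=ctrl.get_obs();print(o['contact_force'],o['opening'])
E
```

```text
pos [0.5072 0.3139 0.0981] yaw 1.34 -> turn rad -0.0002 shift after turn -0.0022 -0.0002 0.0201 tilt [ 0.0042 -0.0017 -1.    ] t 9.4 q6 1.98
[ 0.68404204  0.18794596 -2.67351714] 0.07847928855650325
```

Call:
drive_tool(rows=[[[0,0,0.005],0],[[0,0,0.004],0],[[0,0,0.003],0],[[0,0,0.003],0],[[0,0,0.002],0],[[0,0,0],0],[[0,0,0],0]])

```text
t: 10.1
tool_pos: [0.5052, 0.3142, 0.08]
tool_rot: [-3.141, -0.039, 0.001]
contact_force: [-7.3, -0.1, 8.8]
opening: 0.0784
grip_force: 68.4
```

Call:
drive_tool(rows=[[[0,0,0.0015],0],[[0,0,0.0015],0],[[0,0,0],0],[[0,0,0],0],[[0,0,0],0]])

```text
t: 10.6
tool_pos: [0.5054, 0.3143, 0.0791]
tool_rot: [-3.141, -0.038, 0.003]
contact_force: [-13.3, -4.3, 21.7]
opening: 0.0784
grip_force: 69.9
```

Call:
drive_tool(rows=[[[0,0,-0.001],0],[[0,0,0],0],[[0,0,0],0],[[0,0,0],0],[[0,0,0],0],[[0,0,0],0]], jaw=0)

```text
t: 11.2
tool_pos: [0.5054, 0.3134, 0.0761]
tool_rot: [3.141, 0.037, -0.001]
contact_force: [-0.2, 0.3, 0.4]
opening: 0.0854
grip_force: 0.0
```

```bash
python3 - <<'E'
from h import *
go(.505,.314,.078,1.35); o=ctrl.get_obs();print(o['contact_force'],o['opening'],o['grip_force'])
E
```

```text
pos [0.5054 0.3134 0.0761] yaw 1.36 -> turn rad 0.0002 shift after turn -0.0004 -0.0007 -0.0019 tilt [-4.e-04  2.e-04 -1.e+00] t 11.2 q6 1.98
[-0.18449771  0.30930657  0.4272795 ] 0.08537612567915985 0.0
```

Call:
drive_tool(rows=[[[0,0,-0.01],0],[[0,0,-0.02],0],[[0,0,-0.04],0],[[0,0,-0.045],0],[[0,0,-0.045],0],[[0,0,-0.03],0],[[0,0.03,-0.02],0],[[0,0.045,0],0],[[0,0.045,0],0],[[0,0.045,0],0]])

```text
t: 12.2
tool_pos: [0.5092, 0.1471, 0.2877]
tool_rot: [-3.141, -0.039, -0.003]
contact_force: [-0.3, -0.1, -0.5]
opening: 0.0853
grip_force: 0.0
```

Call:
drive_tool(rows=[[[0,0.045,0],0],[[0,0.045,0],0],[[0,0.045,0],0],[[0,0.045,0],0],[[0,0.045,0],0],[[0,0.045,0],0],[[0,0.045,0],0],[[0,0.04,0],0],[[0,0,0],0],[[0,0,0],0]])

```text
t: 13.2
tool_pos: [0.5177, -0.207, 0.2869]
tool_rot: [-3.141, -0.035, -0.0]
contact_force: [-0.7, 0.1, -0.6]
opening: 0.0855
grip_force: 0.0
```

```bash
python3 - <<'E'
from h import *
d=grab('top','t2.png')
for c,w,ctr,a,L in tubes(d): print('tube',c.round(),w.round(),ctr.round(4),round(a,1),L.round(4))
g=cv2.cvtColor(d['image'],cv2.COLOR_BGR2GRAY)
m=np.zeros(g.shape,bool); m[205:300,105:225]=g[205:300,105:225]>120
for b,s,c in blobs(d,m,400):
    if s[4]<5000:
        P=ray(d,cv2.boxPoints(rect(b)),.008); print('grid',s,P.round(3)[:,:2].tolist(),P.mean(0).round(4))
go(.4544,-.269,.25,8.1)
E
```

```text
amber no cap [390.32258065 215.99078341] 217
tube [425. 239.] [432. 269.] [ 0.519  -0.3783  0.016 ] -169.9 0.0815
tube [427. 288.] [432. 269.] [ 0.4354 -0.3765  0.016 ] -17.9 0.0496
tube [389. 288.] [383. 261.] [ 0.448  -0.2694  0.016 ] 9.3 0.0711
grid [ 180  205   45   95 1616] [[0.652, 0.275], [0.651, 0.157], [0.4, 0.152], [0.402, 0.266]] [0.5262 0.2125 0.008 ]
grid [ 121  233   85   53 2581] [[0.572, 0.434], [0.576, 0.206], [0.444, 0.198], [0.439, 0.422]] [0.5079 0.315  0.008 ]
pos [ 0.5178 -0.2061  0.2868] yaw 1.35 -> turn rad -0.1179 shift after turn -0.0716 0.0534 0.0368 tilt [ 2.e-04 -4.e-04 -1.e+00] t 13.25 q6 1.03
```

View pics/t2.png

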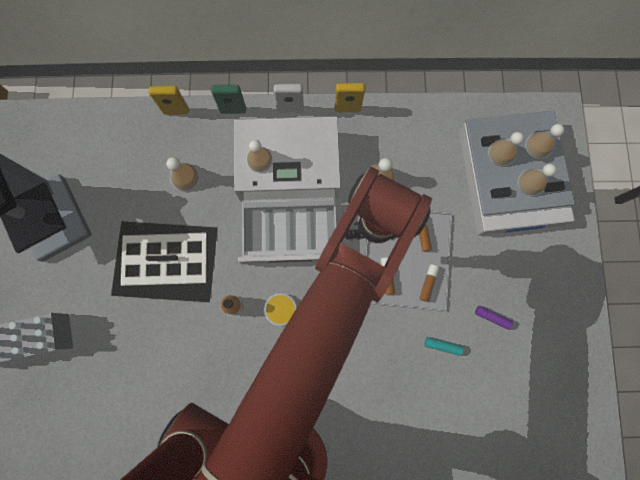

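The grid lies flat on the mat at about (0.507, 0.315), and the tubes have not moved. I'll take the first tube at (388,276), approaching with the jaw partly open so the fingers clear the tray rim.

Call:
drive_tool(rows=[[[0,0,0],-0.118],[[-0.035,0.027,0],0],[[-0.0366,0.0264,0],0],[[0,0,0.045],0],[[0,0,0.045],0],[[0,0,0.045],0],[[0,0,0.03],0],[[0,0,0],0],[[0,0,0],0],[[0,0,0],0]], jaw=0.3)

```text
t: 14.25
tool_pos: [0.4561, -0.2698, 0.1242]
tool_rot: [3.13, 0.224, 0.005]
contact_force: [-0.1, 0.2, 1.5]
opening: 0.0595
grip_force: 0.0
```

```bash
python3 - <<'E'
from h import *
go(.4544,-.269,.079,8.1);o=ctrl.get_obs();print(o['opening'])
d=grab('scene')
cv2.imwrite('pics/c6.png',cv2.resize(d['image'][200:330,150:280],(580,580),interpolation=cv2.INTER_CUBIC))
E
```

```text
pos [ 0.4561 -0.2698  0.1242] yaw 8.19 -> turn rad 0.0015 shift after turn -0.0016 -0.0011 0.0452 tilt [ 0.0032  0.0033 -1.    ] t 14.25 q6 0.75
0.05953644536017423
```

View pics/c6.png

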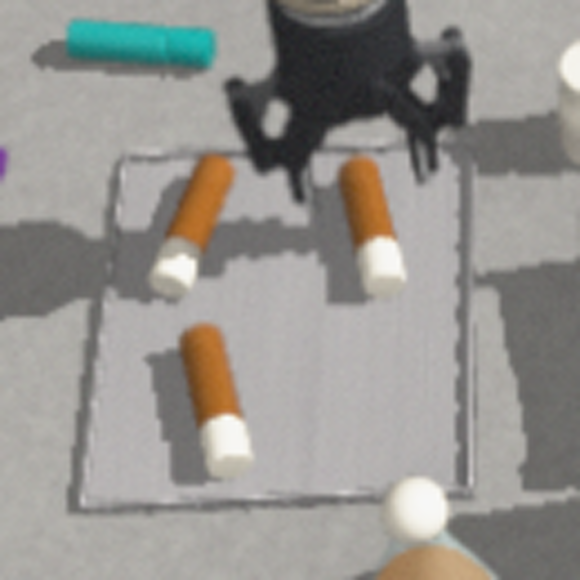

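The fingers straddle the right-hand tube, at crop (370,230). I'll descend and grip.

Call:
drive_tool(rows=[[[-0.001,-0.001,0.015],0],[[0,0,0.02],0],[[0,0,0.01],0],[[0,0,0],0],[[0,0,0],0],[[0,0,0],0]])

```text
t: 14.9
tool_pos: [0.4539, -0.269, 0.0773]
tool_rot: [3.133, 0.222, 0.002]
contact_force: [0.6, 0.6, 0.6]
opening: 0.0597
grip_force: 0.0
```

Call:
drive_tool(rows=[[[0,0,0],0],[[0,0,0],0],[[0,0,0],0],[[0,0,0],0],[[0,0,0],0],[[0,0,0],0]], jaw=0.85, grip_force=40)

```text
t: 15.5
tool_pos: [0.4538, -0.2689, 0.0772]
tool_rot: [3.133, 0.223, 0.001]
contact_force: [0.1, -1.1, 6.0]
opening: 0.0249
grip_force: 39.1
```

Call:
drive_tool(rows=[[[0,0,-0.01],0],[[0,0,-0.03],0],[[0,0,-0.04],0],[[0,0,-0.04],0],[[0,0,-0.03],0],[[0,0,0],0.118],[[0,0,0],0],[[0,0,0],0]])

```text
t: 16.3
tool_pos: [0.4528, -0.268, 0.2254]
tool_rot: [-3.14, -0.041, 0.003]
contact_force: [-0.4, 0.2, -1.2]
opening: 0.0242
grip_force: 39.0
```

```bash
python3 - <<'E'
from h import *
go(.5761,-.0465,.096,1.35);o=ctrl.get_obs();print(o['opening'],o['grip_force'])
E
```

```text
pos [ 0.4528 -0.268   0.2254] yaw 1.49 -> turn rad 0.0025 shift after turn 0.1285 -0.2186 0.1294 tilt [-0.0016 -0.0014 -1.    ] t 16.3 q6 0.87
0.024204189313748126 39.03941452503204
```

Call:
drive_tool(rows=[[[0.0214,-0.0364,0],0.0025],[[0.0214,-0.0364,0],0],[[0.0214,-0.0364,0],0],[[0.0214,-0.0364,0],0],[[0.0214,-0.0364,0],0],[[0.0214,-0.0364,0.01],0],[[0,0,0.04],0],[[0,0,0.04],0],[[0,0,0],0],[[0,0,0],0]])

```text
t: 17.3
tool_pos: [0.5759, -0.0472, 0.1349]
tool_rot: [-3.14, -0.035, 0.006]
contact_force: [0.5, 0.1, -0.6]
opening: 0.0247
grip_force: 39.3
```

Call:
drive_tool(rows=[[[0,0,0],0],[[0,0,0],0]])

```text
t: 17.5
tool_pos: [0.5785, -0.0481, 0.1392]
tool_rot: [3.14, 0.033, 0.007]
contact_force: [0.1, 0.3, -0.7]
opening: 0.0243
grip_force: 39.3
```

```bash
python3 - <<'E'
from h import *
go(.5761,-.0465,.0935,1.35);o=ctrl.get_obs();print(o['opening'],o['grip_force'])
E
```

```text
pos [ 0.5785 -0.0481  0.1392] yaw 1.21 -> turn rad -0.0025 shift after turn -0.0023 -0.0016 0.0457 tilt [ 0.0044  0.0011 -1.    ] t 17.5 q6 1.34
0.024317135797213306 39.263686537742615
```

Call:
drive_tool(rows=[[[-0.002,-0.001,0.015],0],[[0,0,0.015],0],[[0,0,0.01],0],[[0,0,0.004],0],[[0,0,0],0],[[0,0,0],0],[[0,0,0],0]])

```text
t: 18.2
tool_pos: [0.5769, -0.0464, 0.0945]
tool_rot: [-3.141, -0.033, -0.006]
contact_force: [-0.2, 1.8, 9.8]
opening: 0.0244
grip_force: 46.3
```

```bash
python3 - <<'E'
from h import *
go(.5761,-.0465,.0935,1.35);o=ctrl.get_obs();print(o['opening'],o['grip_force'],o['contact_force'])
E
```

```text
pos [ 0.5769 -0.0464  0.0945] yaw 1.22 -> turn rad -0.0022 shift after turn -0.0008 0.0001 0.001 tilt [ 0.0041  0.     -1.    ] t 18.2 q6 1.34
0.024394963249040974 46.28341659464354 [-0.23831941  1.81220329  9.80659071]
```

The tube touches the floor with 10 N. I'll open partly, so the fingers stay clear of the neighbouring channels, and rise.

Call:
drive_tool(rows=[[[0,0,-0.001],0],[[0,0,0],0],[[0,0,0],0],[[0,0,0],0]], jaw=0.52)

```text
t: 18.6
tool_pos: [0.5764, -0.0457, 0.0947]
tool_rot: [-3.14, -0.033, -0.005]
contact_force: [0.3, 4.3, 8.7]
opening: 0.041
grip_force: 5.5
```

Call:
drive_tool(rows=[[[0,0,-0.01],0],[[0,0,-0.03],0],[[0,0,-0.045],0],[[0,0,-0.045],0],[[0,0.04,-0.02],0],[[-0.01,0.045,0],0],[[-0.03,0.04,0],0],[[-0.03,0.04,0],0],[[0,0,0],0],[[0,0,0],0]])

```text
t: 19.6
tool_pos: [0.5077, -0.2138, 0.243]
tool_rot: [-3.141, -0.029, 0.001]
contact_force: [-0.5, -0.4, 0.4]
opening: 0.0411
grip_force: 0.0
```

Call:
drive_tool(rows=[[[0,0,0],0],[[0,0,0],0],[[0,0,0],0]], jaw=0.3)

```text
t: 19.9
tool_pos: [0.5091, -0.2119, 0.2433]
tool_rot: [-3.141, -0.037, 0.0]
contact_force: [-0.1, 0.3, 0.3]
opening: 0.0596
grip_force: 0.0
```

```bash
python3 - <<'E'
from h import *
d=grab('scene'); e=grab('top','t3.png')
for c,w,ctr,a,L in tubes(d,box=(165,230,262,315)): print('scene tray',c.round(),w.round(),ctr.round(4),round(a,1),L.round(4))
for c,w,ctr,a,L in tubes(e): print('top tray',c.round(),w.round(),ctr.round(4),round(a,1),L.round(4))
for c,w,ctr,a,L in tubes(e,.031,(235,185,345,262)): print('top drawer',c.round(),w.round(),ctr.round(4),round(a,1),L.round(4))
for c,w,ctr,a,L in tubes(d,.031,(275,230,400,300)): print('scene drawer',c.round(),w.round(),ctr.round(4),round(a,1),L.round(4))
go(.4356,-.3763,.12,-18)
E
```

```text
scene tray [195. 244.] [184. 240.] [ 0.4073 -0.3783  0.016 ] -126.1 0.0368
scene tray [196. 283.] [178. 296.] [ 0.5534 -0.3886  0.016 ] -55.9 0.0566
amber no cap [389.         224.47761194] 201
top tray [425. 241.] [432. 270.] [ 0.5155 -0.3787  0.016 ] -170.5 0.077
top tray [427. 288.] [432. 270.] [ 0.4348 -0.3763  0.016 ] -17.9 0.0479
top drawer [299. 234.] [298. 215.] [ 0.5786 -0.0431  0.031 ] 1.2 0.0502
scene drawer [323. 266.] [340. 274.] [ 0.5642 -0.0338  0.031 ] 47.8 0.0499
pos [ 0.509  -0.2121  0.2433] yaw 1.31 -> turn rad 0.337 shift after turn -0.019 0.1788 0.1233 tilt [-2.e-04 -1.e-04 -1.e+00] t 20.0 q6 1.02
```

Tube one lies in the −27 channel: it measures y ≈ −24 mm and yaw 1.2°. Next is the tube at (429,283).

Call:
drive_tool(rows=[[[0,0,0],0.112],[[0,0,0],0.112],[[0,0,0],0.113],[[-0.005,0.045,0],0],[[-0.005,0.045,0.02],0],[[-0.005,0.045,0.04],0],[[-0.004,0.044,0.045],0],[[0,0,0.018],0],[[0,0,0],0],[[0,0,0],0]])

```text
t: 21.0
tool_pos: [0.4421, -0.3613, 0.1368]
tool_rot: [-3.102, 0.493, 0.0]
contact_force: [0.4, -0.6, 0.2]
opening: 0.0597
grip_force: 0.0
```

Call:
drive_tool(rows=[[[0,0,0],0],[[0,0,0],0]])

```text
t: 21.2
tool_pos: [0.443, -0.3617, 0.1387]
tool_rot: [3.101, -0.491, 0.004]
contact_force: [-0.2, 0.1, -0.4]
opening: 0.0598
grip_force: 0.0
```

```bash
python3 - <<'E'
from h import *
go(.4352,-.3763,.079,-18)
d=grab('scene')
cv2.imwrite('pics/c7.png',cv2.resize(d['image'][200:330,140:270],(500,500),interpolation=cv2.INTER_CUBIC))
E
```

```text
pos [ 0.443  -0.3617  0.1387] yaw -18.01 -> turn rad -0.0002 shift after turn -0.0029 0.0162 0.0597 tilt [ 0.003   0.0016 -1.    ] t 21.2 q6 1.07
```

View pics/c7.png

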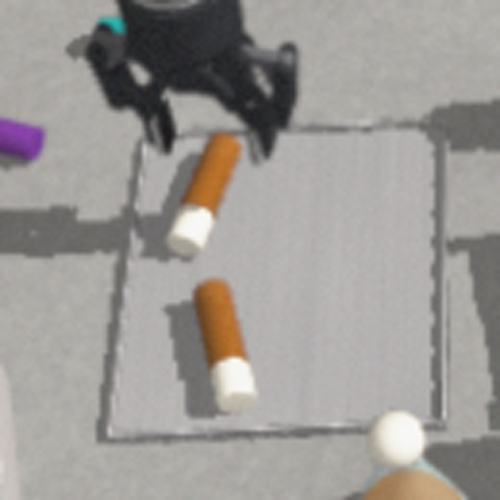

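Two tubes remain, unmoved, and the gripper is about 16 mm short, as measured. I'll correct, then descend and grip.

Call:
drive_tool(rows=[[[-0.003,0.016,0],0],[[0,0,0.015],0],[[0,0,0],0],[[0,0,0],0],[[0,0,0],0]])

```text
t: 21.75
tool_pos: [0.4338, -0.3758, 0.1213]
tool_rot: [-3.102, 0.494, 0.001]
contact_force: [0.9, -0.5, 0.5]
opening: 0.0597
grip_force: 0.0
```

```bash
python3 - <<'E'
from h import *
go(.4352,-.3763,.079,-18)
E
```

```text
pos [ 0.4338 -0.3758  0.1213] yaw -18.09 -> turn rad -0.0016 shift after turn 0.0015 0.0001 0.0423 tilt [-6.e-04 -4.e-04 -1.e+00] t 21.75 q6 1.04
```

Call:
drive_tool(rows=[[[0.001,0,0.015],0],[[0,0,0.017],0],[[0,0,0.01],0],[[0,0,0],0],[[0,0,0],0],[[0,0,0],0]])

```text
t: 22.35
tool_pos: [0.4353, -0.3767, 0.0804]
tool_rot: [3.102, -0.494, 0.002]
contact_force: [0.3, -0.1, 0.6]
opening: 0.0601
grip_force: 0.0
```

Call:
drive_tool(rows=[[[0,0,0],0],[[0,0,0],0],[[0,0,0],0],[[0,0,0],0],[[0,0,0],0],[[0,0,0],0]], jaw=0.85, grip_force=40)

```text
t: 22.95
tool_pos: [0.4352, -0.3767, 0.0804]
tool_rot: [3.102, -0.494, 0.001]
contact_force: [-1.2, 0.3, 5.6]
opening: 0.0245
grip_force: 39.3
```

Call:
drive_tool(rows=[[[0,0,-0.01],0],[[0,0,-0.03],0],[[0,0,-0.04],0],[[0,0,-0.04],0],[[0,0,-0.03],0],[[0,0,0],-0.112],[[0,0,0],-0.112],[[0,0,0],-0.113],[[0,0,0],0],[[0,0,0],0]])

```text
t: 23.95
tool_pos: [0.4346, -0.3759, 0.2292]
tool_rot: [-3.141, -0.03, 0.001]
contact_force: [0.5, 0.8, -0.6]
opening: 0.0245
grip_force: 39.2
```

```bash
python3 - <<'E'
from h import *
go(.5749,.0075,.0955,1.35);o=ctrl.get_obs();print(o['opening'],o['grip_force'])
E
```

```text
pos [ 0.4346 -0.3759  0.2292] yaw 1.09 -> turn rad -0.0046 shift after turn 0.1493 -0.38 0.1337 tilt [-6.e-04 -8.e-04 -1.e+00] t 23.95 q6 0.71
0.024478501798675553 39.23030912876129
```

Call:
drive_tool(rows=[[[0.01,-0.025,0],-0.0045],[[0.015,-0.04,0],0],[[0.017,-0.043,0],0],[[0.017,-0.043,0],0],[[0.017,-0.043,0],0],[[0.017,-0.043,0],0],[[0.017,-0.043,0],0],[[0.017,-0.043,0],0],[[0.015,-0.037,0],0],[[0.007,-0.02,0],0]])

```text
t: 24.95
tool_pos: [0.5746, 0.0104, 0.2295]
tool_rot: [-3.141, -0.042, 0.0]
contact_force: [-0.3, -0.5, -0.6]
opening: 0.0241
grip_force: 39.3
```

Call:
drive_tool(rows=[[[0,0,0.02],0],[[0,0,0.04],0],[[0,0,0.035],0],[[0,0,0],0],[[0,0,0],0],[[0,0,0],0],[[0,0,0],0]])

```text
t: 25.65
tool_pos: [0.5757, 0.0072, 0.1375]
tool_rot: [3.141, 0.04, 0.007]
contact_force: [-0.6, 0.3, -1.4]
opening: 0.0246
grip_force: 39.3
```

```bash
python3 - <<'E'
from h import *
go(.5749,.0075,.0955,1.35);o=ctrl.get_obs();print(o['opening'],o['grip_force'])
E
```

```text
pos [0.5757 0.0072 0.1375] yaw 1.45 -> turn rad 0.0017 shift after turn -0.0008 -0.0003 0.042 tilt [ 4.6e-03  6.0e-04 -1.0e+00] t 25.65 q6 1.43
0.024625513145954063 39.28877413272858
```

Call:
drive_tool(rows=[[[-0.001,0,0.015],0],[[0,0,0.015],0],[[0,0,0.009],0],[[0,0,0.003],0],[[0,0,0],0],[[0,0,0],0],[[0,0,0],0]])

```text
t: 26.35
tool_pos: [0.5753, 0.0072, 0.095]
tool_rot: [3.141, 0.039, 0.008]
contact_force: [-0.4, -0.0, 11.1]
opening: 0.0249
grip_force: 40.7
```

Call:
drive_tool(rows=[[[0,0,0],0],[[0,0,0],0],[[0,0,0],0],[[0,0,0],0]], jaw=0.54)

```text
t: 26.75
tool_pos: [0.5751, 0.0083, 0.0946]
tool_rot: [-3.139, -0.04, -0.007]
contact_force: [0.2, 4.5, 9.1]
opening: 0.039
grip_force: 6.6
```

Call:
drive_tool(rows=[[[0,0,-0.01],0],[[0,0,-0.03],0],[[0,0,-0.045],0],[[0,0,-0.045],0],[[0,0.04,-0.02],0],[[0,0.045,0],0],[[0,0.045,0],0],[[0,0.045,0],0],[[0,0,0],0],[[0,0,0],0]])

```text
t: 27.75
tool_pos: [0.5771, -0.1684, 0.2416]
tool_rot: [-3.14, -0.037, 0.003]
contact_force: [-0.1, 0.7, -0.1]
opening: 0.0394
grip_force: 0.0
```

```bash
python3 - <<'E'
from h import *
e=grab('top','t4.png')
for c,w,ctr,a,L in tubes(e): print('top tray',c.round(),w.round(),ctr.round(4),round(a,1),L.round(4))
for c,w,ctr,a,L in tubes(e,.031,(235,185,345,262)): print('top drawer',c.round(),w.round(),ctr.round(4),round(a,1),L.round(4))
go(.5666,-.3687,.12,10.3)
E
```

```text
top tray [424. 238.] [420. 220.] [ 0.5668 -0.3691  0.016 ] 10.1 0.0497
top drawer [298. 232.] [298. 214.] [ 0.584  -0.0423  0.031 ] 0.7 0.0472
top drawer [330. 227.] [298. 214.] [ 0.5949 -0.092   0.031 ] 65.4 0.0897
top drawer [279. 234.] [277. 216.] [0.5777 0.0101 0.031 ] 5.7 0.0479
top drawer [321. 245.] [298. 214.] [ 0.5674 -0.0774  0.031 ] 35.1 0.1028
pos [ 0.5772 -0.1674  0.2417] yaw 1.44 -> turn rad -0.1546 shift after turn -0.0465 0.1962 0.1217 tilt [-0.0015 -0.001  -1.    ] t 27.8 q6 1.14
```

Two tubes are in their channels. Now the last one, at (424,232), which measures unchanged.

Call:
drive_tool(rows=[[[0,0,0],-0.077],[[0,0,0],-0.077],[[-0.0093,0.0392,0],0],[[-0.0093,0.0392,0],0],[[-0.0093,0.0392,0],0],[[-0.0093,0.0392,0],0],[[-0.0093,0.0392,0.02],0],[[0,0,0.04],0],[[0,0,0.04],0],[[0,0,0.02],0]], jaw=0.3)

```text
t: 28.8
tool_pos: [0.5655, -0.3658, 0.1175]
tool_rot: [-3.123, -0.284, 0.008]
contact_force: [-0.5, -0.2, -0.4]
opening: 0.0597
grip_force: 0.0
```

Call:
drive_tool(rows=[[[0,0,0],0],[[0,0,0],0],[[0,0,0],0],[[0,0,0],0]])

```text
t: 29.2
tool_pos: [0.5682, -0.3691, 0.1253]
tool_rot: [3.126, 0.283, 0.005]
contact_force: [-0.4, -0.4, -0.4]
opening: 0.0597
grip_force: 0.0
```

```bash
python3 - <<'E'
from h import *
go(.5667,-.369,.080,10.2)
e=grab('top')
for c,w,ctr,a,L in tubes(e,.031,(235,185,345,262)): print('top drawer',c.round(),w.round(),ctr.round(4),round(a,1),L.round(4))
e=grab('scene')
h=cv2.cvtColor(e['image'],cv2.COLOR_BGR2HSV)[230:315,165:262]; m=(h[...,0]<20)&(h[...,1]>120)&(h[...,2]>50)
for b,s,c in blobs(e,m,40): print('scene amber',c+[165,230],s[4], ray(e,[c+[165,230]],.016).round(4))
E
```

```text
pos [ 0.5682 -0.3691  0.1253] yaw 10.34 -> turn rad 0.0025 shift after turn -0.0015 -0.0003 0.0453 tilt [ 0.0027  0.0032 -1.    ] t 29.2 q6 0.7
top drawer [299. 233.] [298. 214.] [ 0.5824 -0.0425  0.031 ] 1.0 0.0492
top drawer [278. 234.] [277. 216.] [0.5785 0.0107 0.031 ] 4.2 0.0477
scene amber [180.55248619 234.39779006] 181 [[ 0.3699 -0.4101  0.016 ]]
scene amber [196.14835165 283.1978022 ] 182 [[ 0.5435 -0.3738  0.016 ]]
```

Call:
drive_tool(rows=[[[-0.001,0,0.015],0],[[0,0,0.02],0],[[0,0,0.01],0],[[0,0,0],0],[[0,0,0],0],[[0,0,0],0]])

```text
t: 29.9
tool_pos: [0.5665, -0.3693, 0.0786]
tool_rot: [3.128, 0.282, 0.002]
contact_force: [0.1, 0.4, 0.4]
opening: 0.0596
grip_force: 0.0
```

Call:
drive_tool(rows=[[[0,0,0],0],[[0,0,0],0],[[0,0,0],0],[[0,0,0],0],[[0,0,0],0],[[0,0,0],0]], jaw=0.85, grip_force=40)

```text
t: 30.5
tool_pos: [0.5664, -0.3692, 0.0786]
tool_rot: [3.128, 0.282, 0.002]
contact_force: [0.2, 0.1, 5.4]
opening: 0.0246
grip_force: 39.2
```

Call:
drive_tool(rows=[[[0,0,-0.01],0],[[0,0,-0.03],0],[[0,0,-0.04],0],[[0,0,-0.04],0],[[0,0,-0.03],0],[[0,0,0],0.077],[[0,0,0],0.077],[[0,0,0],0],[[0,0,0],0]])

```text
t: 31.4
tool_pos: [0.5656, -0.3685, 0.2268]
tool_rot: [-3.14, -0.043, 0.002]
contact_force: [0.4, -0.3, -0.8]
opening: 0.0245
grip_force: 39.0
```

```bash
python3 - <<'E'
from h import *
go(.5774,-.1005,.0955,1.35);o=ctrl.get_obs();print(o['opening'],o['grip_force'])
E
```

```text
pos [ 0.5656 -0.3685  0.2268] yaw 1.57 -> turn rad 0.0039 shift after turn 0.0181 -0.2677 0.1313 tilt [-0.0011 -0.001  -1.    ] t 31.4 q6 0.86
0.024476449807946644 39.007333517074585
```

Call:
drive_tool(rows=[[[0.002,-0.025,0],0.004],[[0.003,-0.04,0],0],[[0.003,-0.045,0],0],[[0.003,-0.045,0],0],[[0.003,-0.045,0],0],[[0.003,-0.043,0],0],[[0.001,-0.025,0.02],0],[[0,0,0.04],0],[[0,0,0.03],0],[[0,0,0],0]])

```text
t: 32.4
tool_pos: [0.5743, -0.099, 0.1317]
tool_rot: [-3.138, -0.037, 0.017]
contact_force: [-0.3, 0.7, -1.4]
opening: 0.0247
grip_force: 39.2
```

Call:
drive_tool(rows=[[[0,0,0],0],[[0,0,0],0],[[0,0,0],0]])

```text
t: 32.7
tool_pos: [0.5794, -0.1012, 0.1402]
tool_rot: [3.14, 0.034, 0.006]
contact_force: [0.9, -0.2, -0.2]
opening: 0.0246
grip_force: 39.2
```

```bash
python3 - <<'E'
from h import *
go(.5774,-.1005,.0955,1.35);o=ctrl.get_obs();print(o['opening'],o['grip_force'])
E
```

```text
pos [ 0.5794 -0.1012  0.1402] yaw 1.24 -> turn rad -0.0019 shift after turn -0.002 -0.0007 0.0447 tilt [ 0.0039  0.0013 -1.    ] t 32.7 q6 1.25
0.024555058158252943 39.17957603931427
```

Call:
drive_tool(rows=[[[-0.002,-0.002,0.015],0],[[0,0,0.015],0],[[0,0,0.012],0],[[0,0,0.003],0],[[0,0,0],0],[[0,0,0],0],[[0,0,0],0]])

```text
t: 33.4
tool_pos: [0.5775, -0.0986, 0.0944]
tool_rot: [-3.141, -0.034, -0.004]
contact_force: [-0.8, 1.3, 12.5]
opening: 0.0249
grip_force: 45.0
```

Call:
drive_tool(rows=[[[0,0,0],0],[[0,0,0],0],[[0,0,0],0],[[0,0,0],0]], jaw=0.6)

```text
t: 33.8
tool_pos: [0.5776, -0.0996, 0.0945]
tool_rot: [3.139, 0.034, 0.005]
contact_force: [-0.6, -1.7, 9.8]
opening: 0.0337
grip_force: 6.5
```

Call:
drive_tool(rows=[[[0,0,-0.01],0],[[0,0,-0.03],0],[[0,0,-0.045],0],[[0,0,-0.045],0],[[0,-0.03,-0.02],0],[[0,-0.045,0],0],[[0,-0.045,0],0],[[0,-0.045,0],0],[[0,-0.045,0],0],[[0,-0.045,0],0]])

```text
t: 34.8
tool_pos: [0.5694, 0.1581, 0.2414]
tool_rot: [3.141, 0.034, -0.004]
contact_force: [0.8, 0.6, -0.5]
opening: 0.0343
grip_force: 0.0
```

Call:
drive_tool(rows=[[[0,-0.045,0],0],[[0,-0.045,0],0],[[0,-0.045,0],0],[[0,0,0],0],[[0,0,0],0],[[0,0,0],0]], jaw=0)

```text
t: 35.4
tool_pos: [0.5672, 0.2905, 0.2416]
tool_rot: [3.14, 0.033, -0.003]
contact_force: [-0.3, -0.3, 0.7]
opening: 0.085
grip_force: 0.0
```

```bash
python3 - <<'E'
from h import *
e=grab('top')
for c,w,ctr,a,L in tubes(e): print('top tray',c.round(),w.round())
for c,w,ctr,a,L in tubes(e,.031,(235,185,345,262)): 
    r=ctr-np.array([.5755,-.0195,0]); y=np.radians(1.35)
    print('top drawer',c.round(),w.round(),'local x,y',(r[0]*np.cos(y)+r[1]*np.sin(y)).round(4),(-r[0]*np.sin(y)+r[1]*np.cos(y)).round(4),round(a-1.35,1),L.round(4))
d=grab('scene')
g=cv2.cvtColor(d['image'],cv2.COLOR_BGR2GRAY)
m=cv2.resize(e['image'][190:300,100:350],(800,352),interpolation=cv2.INTER_CUBIC)
cv2.imwrite('pics/c8.png',m)
go(.5055,.3137,.15,1.35)
E
```

```text
top drawer [299. 233.] [298. 214.] local x,y 0.006 -0.0237 0.7 0.0509
top drawer [320. 234.] [318. 215.] local x,y 0.0019 -0.0774 1.4 0.0498
top drawer [278. 235.] [277. 216.] local x,y 0.0027 0.0301 3.1 0.0484
pos [0.5675 0.2901 0.2422] yaw 1.16 -> turn rad -0.0034 shift after turn -0.0615 -0.0251 0.0922 tilt [-9.e-04  5.e-04 -1.e+00] t 35.5 q6 1.91
```

View pics/c8.png

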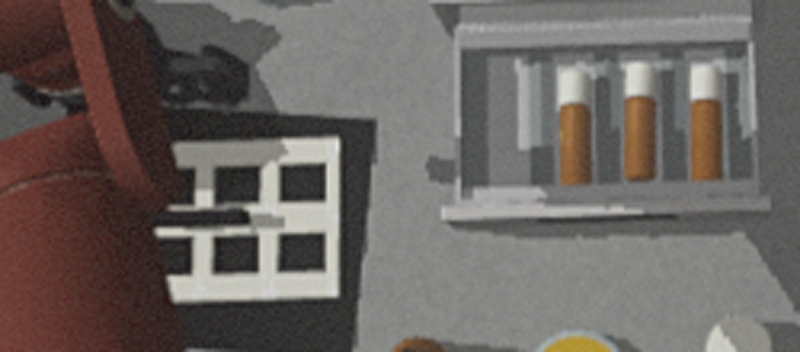

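All three tubes lie in separate channels (local y −77, −24, +30 mm; x within 6 mm; under 4° off). Now I'll regrip the grid.

Call:
drive_tool(rows=[[[-0.03,-0.0125,0],-0.0034],[[-0.0305,-0.0125,0.01],0],[[0,0,0.04],0],[[0,0,0.04],0],[[0,0,0.02],0],[[0,0,0],0],[[0,0,0],0],[[0,0,0],0],[[0,0,0],0]])

```text
t: 36.4
tool_pos: [0.5077, 0.3152, 0.135]
tool_rot: [-3.14, -0.039, -0.006]
contact_force: [0.7, 1.2, -0.4]
opening: 0.0854
grip_force: 0.0
```

```bash
python3 - <<'E'
from h import *
go(.5055,.3137,.078,1.35)
d=grab('scene')
g=cv2.cvtColor(d['image'],cv2.COLOR_BGR2GRAY)
cv2.imwrite('pics/c9.png',cv2.resize(d['image'][195:285,385:505],(720,540),interpolation=cv2.INTER_CUBIC))
E
```

```text
pos [0.5077 0.3152 0.135 ] yaw 1.42 -> turn rad 0.0012 shift after turn -0.0023 0.0015 0.057 tilt [ 0.0036 -0.0015 -1.    ] t 36.4 q6 1.98
```

View pics/c9.png

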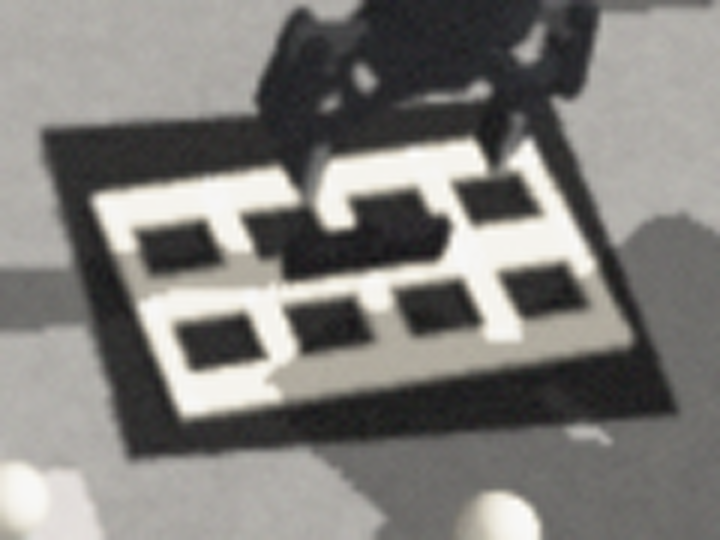

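The grid lies square under the gripper. I'll descend onto the bar and grip.

Call:
drive_tool(rows=[[[-0.0023,0.0015,0.01],0],[[0,0,0.012],0],[[0,0,0],0],[[0,0,0],0],[[0,0,0.01],0],[[0,0,0.01],0],[[0,0,0.01],0],[[0,0,0.005],0],[[0,0,0],0],[[0,0,0],0]])

```text
t: 37.45
tool_pos: [0.5041, 0.3134, 0.0755]
tool_rot: [3.141, 0.04, -0.0]
contact_force: [-0.0, -0.5, 1.0]
opening: 0.0855
grip_force: 0.0
```

```bash
python3 - <<'E'
from h import *
go(.5055,.3137,.078,1.35); o=ctrl.get_obs(); print(o['contact_force'])
E
```

```text
pos [0.5041 0.3134 0.0755] yaw 1.44 -> turn rad 0.0016 shift after turn 0.0014 -0.0003 -0.0025 tilt [-2.e-04  1.e-04 -1.e+00] t 37.45 q6 1.98
[-0.01852449 -0.45123709  0.96747843]
```

Call:
drive_tool(rows=[[[0.0014,0,-0.0025],0],[[0,0,0],0],[[0,0,0],0],[[0,0,0],0]])

```text
t: 37.85
tool_pos: [0.5057, 0.3135, 0.0784]
tool_rot: [-3.141, -0.04, -0.001]
contact_force: [-0.3, -0.3, -0.7]
opening: 0.0854
grip_force: 0.0
```

Call:
drive_tool(rows=[[[0,0,0],0],[[0,0,0],0],[[0,0,0],0],[[0,0,0],0],[[0,0,0],0]], jaw=0.3, grip_force=30)

```text
t: 38.35
tool_pos: [0.5058, 0.3136, 0.0787]
tool_rot: [-3.141, -0.04, -0.001]
contact_force: [-1.2, 0.5, 6.1]
opening: 0.0792
grip_force: 37.9
```

Call:
drive_tool(rows=[[[0,0,-0.01],0],[[0,0,-0.025],0],[[0,0,-0.04],0],[[0,0,-0.04],0],[[0,0,-0.03],0],[[0,0,-0.01],0],[[0,0,0],0],[[0,0,0],0],[[0,0,0],0]])

```text
t: 39.25
tool_pos: [0.5043, 0.3128, 0.2299]
tool_rot: [3.139, 0.04, -0.007]
contact_force: [-0.2, -0.2, -1.9]
opening: 0.0788
grip_force: 37.9
```

```bash
python3 - <<'E'
from h import *
go(.5555,-.0187,.15,1.35); o=ctrl.get_obs(); print(o['contact_force'],o['opening'],o['grip_force'])
E
```

```text
pos [0.5043 0.3128 0.2299] yaw 1.44 -> turn rad 0.0016 shift after turn 0.0434 0.3326 0.0799 tilt [-0.0048  0.0021 -1.    ] t 39.25 q6 1.98
[-0.17457853 -0.24461324 -1.91208349] 0.07878994493949021 37.874634861946106
```

Call:
drive_tool(rows=[[[0.002,0.018,0],0.0016],[[0.005,0.035,0],0],[[0.006,0.043,0],0],[[0.006,0.045,0],0],[[0.006,0.045,0],0],[[0.006,0.045,0],0],[[0.006,0.043,0],0],[[0.004,0.036,0],0],[[0.002,0.022,0],0],[[0,0,0],0]])

```text
t: 40.25
tool_pos: [0.5558, -0.021, 0.2318]
tool_rot: [3.141, 0.03, -0.003]
contact_force: [-0.9, 1.0, -2.8]
opening: 0.0788
grip_force: 38.0
```

Call:
drive_tool(rows=[[[0,0,0],0],[[0,0,0],0],[[0,0,0.015],0],[[0,0,0.025],0],[[0,0,0.015],0],[[0,0,0.005],0],[[0,0,0],0],[[0,0,0],0],[[0,0,0],0],[[0,0,0],0]])

```text
t: 41.25
tool_pos: [0.557, -0.0176, 0.1743]
tool_rot: [3.141, 0.037, 0.003]
contact_force: [1.0, -1.0, -2.5]
opening: 0.0788
grip_force: 37.9
```

```bash
python3 - <<'E'
from h import *
go(.5555,-.0187,.15,1.35); o=ctrl.get_obs(); print(o['contact_force'],o['opening'],o['grip_force'])
E
```

```text
pos [ 0.557  -0.0176  0.1743] yaw 1.35 -> turn rad 0.0 shift after turn -0.0015 0.0011 0.0243 tilt [ 1.9e-03  4.0e-04 -1.0e+00] t 41.25 q6 1.38
[ 0.9513994  -1.04612784 -2.54924399] 0.0788270534566289 37.920032143592834
```

Lower to just above panel contact, then press to tilt.

Call:
drive_tool(rows=[[[-0.0015,0.001,0.01],0],[[0,0,0.01],0],[[0,0,0.008],0],[[0,0,0.003],0],[[0,0,0],0],[[0,0,0],0],[[0,0,0],0]])

```text
t: 41.95
tool_pos: [0.5547, -0.0185, 0.1421]
tool_rot: [-3.141, -0.037, 0.001]
contact_force: [-2.1, 0.5, 1.4]
opening: 0.079
grip_force: 38.4
```

Call:
drive_tool(rows=[[[0,0,0.002],0],[[0,0,0.002],0],[[0,0,0.002],0],[[0,0,0],0],[[0,0,0],0],[[0,0,0],0]])

```text
t: 42.55
tool_pos: [0.5567, -0.0185, 0.1379]
tool_rot: [3.141, 0.037, 0.008]
contact_force: [0.4, 2.4, 4.5]
opening: 0.0792
grip_force: 39.1
```

```bash
python3 - <<'E'
from h import *
go(.5555,-.0187,.135,1.35); o=ctrl.get_obs(); print(o['contact_force'],o['wrist_torque'],o['opening'],o['grip_force'])
E
```

```text
pos [ 0.5567 -0.0185  0.1379] yaw 1.36 -> turn rad 0.0002 shift after turn -0.0012 0.0002 0.0029 tilt [ 5.1e-03  1.0e-04 -1.0e+00] t 42.55 q6 1.38
[0.40869988 2.35042675 4.51900213] [ 0.2775975   0.18335753 -0.04696924] 0.07920042042350034 39.090317487716675
```

Call:
drive_tool(rows=[[[0,0,0.0015],0],[[0,0,0.0015],0],[[0,0,0.001],0],[[0,0,0],0],[[0,0,0],0],[[0,0,0],0]])

```text
t: 43.15
tool_pos: [0.5574, -0.0184, 0.1345]
tool_rot: [3.141, 0.037, 0.011]
contact_force: [2.6, 0.6, 5.5]
opening: 0.0793
grip_force: 39.4
```

```bash
python3 - <<'E'
from h import *
go(.5755,-.0187,.121,1.35); o=ctrl.get_obs(); print(o['contact_force'],o['wrist_torque'],o['opening'],o['grip_force'])
d=grab('scene')
c,s=np.cos(np.radians(1.35)),np.sin(np.radians(1.35))
W=lambda x,y,z:(.5755+x*c-y*s,-.0185+x*s+y*c,z)
im=cv2.resize(d['image'][215:305,270:400],None,fx=6,fy=6,interpolation=cv2.INTER_CUBIC)
for p,col in((W(.0535,-.112,.062),(0,0,255)),(W(.0535,.112,.062),(0,0,255)),(W(.043,-.111,.055),(0,255,0)),(W(.043,.111,.055),(0,255,0))):
    q=(proj(d,[p])[0]-[270,215])*6; cv2.circle(im,tuple(int(v) for v in q),3,col,-1)
cv2.imwrite('pics/c10.png',im)
E
```

```text
pos [ 0.5574 -0.0184  0.1345] yaw 1.35 -> turn rad 0.0 shift after turn 0.0181 0.0007 0.0135 tilt [ 7.3e-03  1.0e-04 -1.0e+00] t 43.15 q6 1.38
[2.60432076 0.63550118 5.50308838] [ 0.32773545 -0.13379853  0.03072431] 0.07934702807404512 39.41069841384888
```

View pics/c10.png

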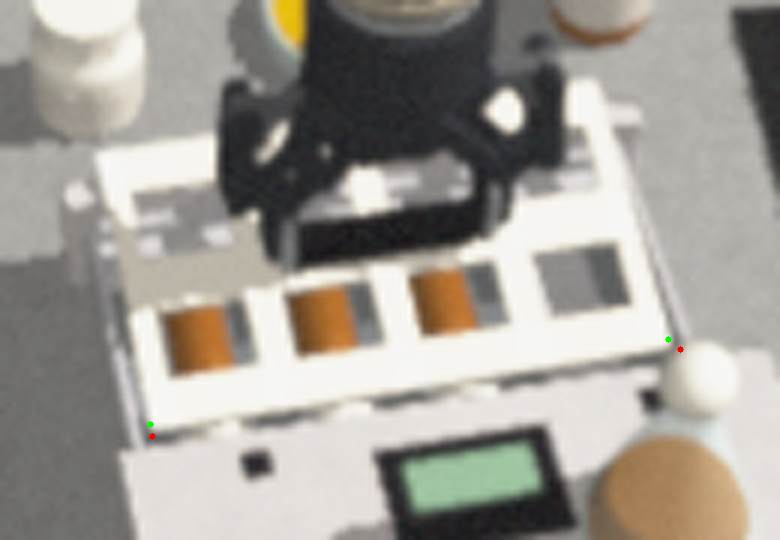

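The back edge sits just in front of the lip (crop (150,430)–(668,342)), matching the height predicted for being below the lip. I'll push in.

Call:
drive_tool(rows=[[[0.003,0,0],0],[[0.003,0,0],0],[[0.003,0,0],0],[[0,0,0],0],[[0,0,0],0],[[0,0,0],0]])

```text
t: 43.8
tool_pos: [0.5648, -0.0184, 0.1329]
tool_rot: [3.141, 0.038, 0.004]
contact_force: [-0.6, 1.8, 5.2]
opening: 0.0792
grip_force: 39.4
```

Call:
drive_tool(rows=[[[0.003,0,0],0],[[0.003,0,0],0],[[0,0,0],0],[[0,0,0],0],[[0,0,0],0]])

```text
t: 44.3
tool_pos: [0.5708, -0.0182, 0.1329]
tool_rot: [3.141, 0.037, 0.003]
contact_force: [-0.4, 1.5, 5.1]
opening: 0.0791
grip_force: 39.4
```

```bash
python3 - <<'E'
from h import *
go(.5755,-.0187,.121,1.35); o=ctrl.get_obs(); print(o['contact_force'],o['wrist_torque'],o['opening'],o['grip_force'])
E
```

```text
pos [ 0.5708 -0.0182  0.1329] yaw 1.36 -> turn rad 0.0002 shift after turn 0.0047 0.0006 0.0119 tilt [ 2.2e-03  2.0e-04 -1.0e+00] t 44.3 q6 1.38
[-0.41482578  1.52572337  5.05070562] [0.16613133 0.44696395 0.03820462] 0.07910034294413278 39.38839137554169
```

Call:
drive_tool(rows=[[[0.002,0,0],0],[[0.002,0,0],0],[[0.001,0,0],0],[[0,0,0],0],[[0,0,0],0],[[0,0,0],0]])

```text
t: 44.9
tool_pos: [0.5755, -0.0182, 0.1329]
tool_rot: [3.141, 0.037, 0.002]
contact_force: [-3.1, 1.0, 6.2]
opening: 0.0789
grip_force: 39.5
```

```bash
python3 - <<'E'
from h import *
go(.5755,-.0187,.121,1.35); o=ctrl.get_obs(); print(o['contact_force'],o['wrist_torque'])
d=grab('top')
hsv=cv2.cvtColor(d['image'],cv2.COLOR_BGR2HSV)
E
```

```text
pos [ 0.5755 -0.0182  0.1329] yaw 1.36 -> turn rad 0.0001 shift after turn -0.0 0.0005 0.0119 tilt [ 1.2e-03  3.0e-04 -1.0e+00] t 44.9 q6 1.39
[-3.12032614  1.04925743  6.22328503] [0.12732047 0.63387741 0.05716855]
```

Call:
drive_tool(rows=[[[0,0,0.002],0],[[0,0,0.002],0],[[0,0,0],0],[[0,0,0],0],[[0,0,0],0]])

```text
t: 45.45
tool_pos: [0.5782, -0.0181, 0.1326]
tool_rot: [3.141, 0.037, 0.013]
contact_force: [-1.3, 2.1, 17.1]
opening: 0.0788
grip_force: 40.8
```

Call:
drive_tool(rows=[[[0,0,0.002],0],[[0,0,0.001],0],[[0,0,0],0],[[0,0,0],0],[[0,0,0],0]])

```text
t: 45.95
tool_pos: [0.58, -0.0181, 0.1324]
tool_rot: [3.141, 0.037, 0.021]
contact_force: [-3.2, 4.0, 24.5]
opening: 0.0789
grip_force: 41.9
```

```bash
python3 - <<'E'
from h import *
go(.5755,-.0187,.121,1.35); o=ctrl.get_obs(); print(o['contact_force'],o['wrist_torque'])
E
```

```text
pos [ 0.58   -0.0181  0.1324] yaw 1.34 -> turn rad -0.0003 shift after turn -0.0045 0.0005 0.0114 tilt [ 1.310e-02  6.000e-04 -9.999e-01] t 45.95 q6 1.39
[-3.16783718  3.95747501 24.50678554] [ 0.63506849  0.58798748 -0.09021283]
```

The downward push is blocked at z ≈ 0.132. I'll ease off and triangulate the grid's front corner numerically to see what it rests on.

Call:
drive_tool(rows=[[[0,0,-0.002],0],[[0,0,-0.002],0],[[0,0,-0.002],0],[[0,0,0],0],[[0,0,0],0],[[0,0,0],0]])

```text
t: 46.55
tool_pos: [0.5765, -0.0182, 0.1326]
tool_rot: [3.141, 0.037, 0.007]
contact_force: [2.4, 1.6, 7.5]
opening: 0.0788
grip_force: 39.9
```

```bash
cat >> h.py <<'E'
_c,_s=np.cos(np.radians(1.35)),np.sin(np.radians(1.35))
W=lambda x,y,z:np.array((.5755+x*_c-y*_s,-.0185+x*_s+y*_c,z))
E
python3 - <<'E'
from h import *
go(.5755,-.0187,.121,1.35); print(ctrl.get_obs()['contact_force'])
for n in('top','scene'):
    d=grab(n,'z_'+n+'.png'); g=cv2.cvtColor(d['image'],cv2.COLOR_BGR2GRAY)
    for y in (-.1,):
        a=proj(d,[W(-.09,y,.06)])[0]; b=proj(d,[W(-.055,y,.06)])[0]
        print(n,'y',y,a.round(1),b.round(1))
    q=proj(d,[W(-.07,-.108,.065)])[0].round().astype(int); print('centre',q)
    print(g[q[1]-10:q[1]+11,q[0]-9:q[0]+10])
E
```

```text
pos [ 0.5765 -0.0182  0.1326] yaw 1.33 -> turn rad -0.0003 shift after turn -0.001 0.0005 0.0116 tilt [ 4.5e-03  3.0e-04 -1.0e+00] t 46.55 q6 1.39
[2.35580142 1.61464924 7.45266545]
top y -0.1 [329.4 261.2] [328.8 247.4]
centre [332 253]
[[175 181 182 180 180 184 193 205 209 209 192 157 117 117  97 106  95  99
   95]
 [198 198 194 197 196 199 205 216 214 216 194 134 117 153 148 147 144 120
   98]
 [201 200 201 204 200 200 207 215 209 211 189 123 134 184 181 182 180 150
  101]
 [199 200 199 199 201 200 202 207 201 203 186 125 137 180 183 183 178 151
   98]
 [199 202 201 199 201 200 201 202 201 200 191 129 135 172 183 186 182 153
  102]
 [202 200 199 199 201 202 203 202 205 205 195 125 114 128 160 162 158 141
   98]
 [202 201 202 202 203 201 203 207 209 211 202 109  89  85  93  88  92  92
  101]
 [196 197 197 193 190 193 194 202 201 202 194  99  81  88  87  86  87  95
   97]
 [170 167 162 153 150 148 151 158 158 157 149  89  81  87  83  93  90  99
   96]
 [105 103 104 101  98  97  94 101  99  95  94  91  91  94  97  90 100  97
  100]
 [ 95  90  95  96  91  94  96  94  95  92  99  95  9
[... 1899 characters left out ...]
 159 175 225 246 246 246 246 245 245 245 244
  244]
 [174 170 176 200 200 206 190 156 159 217 246 246 246 245 240 238 236 234
  230]
 [171 168 179 225 225 224 220 185 158 205 245 246 246 242 217 201 183 177
  164]
 [173 168 176 225 228 228 223 200 160 198 242 245 245 241 193 165 153 152
  146]
 [176 169 161 195 201 203 196 172 153 174 229 244 245 241 201 156 152 149
  150]
 [177 169 144 148 150 147 144 141 140 151 195 232 239 241 215 168 169 173
  177]
 [178 170 144 142 140 137 137 137 146 163 172 191 219 242 232 200 198 201
  208]
 [177 169 141 137 139 134 134 140 158 186 178 184 206 237 239 209 198 195
  192]
 [175 170 145 137 134 136 135 138 158 188 184 179 186 208 222 180 169 161
  156]]
```

```bash
python3 - <<'E'
from h import *
A={n:cv2.imread('pics/z_%s.png'%n) for n in('top','scene')}
d=grab('top');e=grab('scene')
for ut in ((333.4,251.),(333.4,250.)):
    for us in ((287.2,244.7),):
        P=[]
        for dd,u in((d,ut),(e,us)):
            p=cv2.undistortPoints(np.array(u).reshape(1,1,2),dd['K'],dd['D']).reshape(2); v=dd['R'].T@np.r_[p,1]; P.append((-dd['R'].T@dd['t'],v/np.linalg.norm(v)))
        (a,u),(b,v)=P; s=np.linalg.lstsq(np.c_[u,-v],b-a,rcond=None)[0]
        x=(a+s[0]*u+b+s[1]*v)/2; r=x-W(0,0,0); print(x.round(4),'gap',np.linalg.norm(a+s[0]*u-b-s[1]*v).round(4),'local',(r[0]*_c+r[1]*_s).round(4),(-r[0]*_s+r[1]*_c).round(4))
# panel end
print(ray(d,[(337.5,248.7),(337.5,243.8)],.068).round(4), W(-.0855,-.129,.068),W(-.0735,-.129,.068))
# back visible end of the grid: vertical profile in scene along local y=-0.081+... solid column between slots y=0
g=cv2.cvtColor(e['image'],cv2.COLOR_BGR2GRAY)
for y in(-.106,.106,.054,-.054):
    xs=np.arange(.02,.075,.003); q=proj(e,[W(x,y,.055) for x in xs]); print(y,[(round(x*1e3),int(g[int(round(b)),int(round(a))])) for x,(a,b) in zip(xs,q)])
E
```

```text
Traceback (most recent call last):
NameError: name '_c' is not defined
```

```bash
cat > tri.py <<'E'
from h import *
import h
_c,_s=h._c,h._s
def tri(d,ut,e,us):
    P=[]
    for dd,u in((d,ut),(e,us)):
        p=cv2.undistortPoints(np.array(u,float).reshape(1,1,2),dd['K'],dd['D']).reshape(2); v=dd['R'].T@np.r_[p,1]; P.append((-dd['R'].T@dd['t'],v/np.linalg.norm(v)))
    (a,u),(b,v)=P; s=np.linalg.lstsq(np.c_[u,-v],b-a,rcond=None)[0]
    x=(a+s[0]*u+b+s[1]*v)/2; r=x-W(0,0,0); print(x.round(4),'gap',np.linalg.norm(a+s[0]*u-b-s[1]*v).round(4),'local',(r[0]*_c+r[1]*_s).round(4),(-r[0]*_s+r[1]*_c).round(4))
E
python3 - <<'E'
from tri import *
d=grab('top');e=grab('scene')
for ut in ((333.4,251.),(333.4,250.),(333.4,249)): tri(d,ut,e,(287.2,244.7))
print(ray(d,[(337.5,248.7),(337.5,243.8)],.068).round(4), W(-.0855,-.129,.068),W(-.0735,-.129,.068))
g=cv2.cvtColor(e['image'],cv2.COLOR_BGR2GRAY)
for y in(-.106,.106,.054,-.054):
    xs=np.arange(.02,.075,.003); q=proj(e,[W(x,y,.055) for x in xs]); print(y,[(round(x*1e3),int(g[int(round(b)),int(round(a))])) for x,(a,b) in zip(xs,q)])
E
```

```text
[ 0.5101 -0.1303  0.0814] gap 0.0 local -0.0681 -0.1102
[ 0.5121 -0.1304  0.0839] gap 0.0003 local -0.066 -0.1104
[ 0.5142 -0.1305  0.0864] gap 0.0006 local -0.0639 -0.1105
[[ 0.5179 -0.1412  0.068 ]
 [ 0.5304 -0.1415  0.068 ]] [ 0.49306294 -0.14947855  0.068     ] [ 0.50505961 -0.14919584  0.068     ]
-0.106 [(20, 245), (23, 245), (26, 245), (29, 245), (32, 245), (35, 246), (38, 245), (41, 245), (44, 246), (47, 246), (50, 242), (53, 229), (56, 226), (59, 224), (62, 225), (65, 226), (68, 224), (71, 222), (74, 224)]
0.106 [(20, 245), (23, 245), (26, 245), (29, 245), (32, 245), (35, 245), (38, 245), (41, 246), (44, 246), (47, 245), (50, 241), (53, 163), (56, 158), (59, 159), (62, 174), (65, 172), (68, 171), (71, 175), (74, 170)]
0.054 [(20, 245), (23, 245), (26, 245), (29, 245), (32, 245), (35, 246), (38, 245), (41, 246), (44, 246), (47, 246), (50, 246), (53, 243), (56, 233), (59, 230), (62, 229), (65, 228), (68, 228), (71, 228), (74, 227)]
-0.054 [(20, 245), (23, 245), (26, 245), (29, 245), (32, 245), (35, 245), (38, 245), (41, 246), (44, 246), (47, 246), (50, 247), (53, 243), (56, 231), (59, 227), (62, 225), (65, 226), (68, 225), (71, 225), (74, 226)]
```

```bash
python3 - <<'E'
from h import *
a=cv2.cvtColor(cv2.imread('pics/top0.png'),cv2.COLOR_BGR2GRAY);b=cv2.cvtColor(cv2.imread('pics/z_top.png'),cv2.COLOR_BGR2GRAY);t=cv2.cvtColor(cv2.imread('pics/t4.png'),cv2.COLOR_BGR2GRAY)
for c in(325,329,334,337,339,245,250):
    print(c);
    for g in(a,t,b): print(g[184:266,c].tolist())
E
```

```text
325
[161, 165, 166, 153, 102, 106, 122, 118, 120, 120, 117, 115, 119, 132, 146, 145, 148, 135, 137, 137, 131, 124, 135, 170, 189, 158, 111, 110, 105, 114, 114, 116, 114, 112, 112, 113, 112, 137, 178, 194, 192, 192, 191, 193, 193, 194, 184, 137, 113, 118, 114, 110, 111, 110, 116, 111, 114, 112, 114, 136, 177, 196, 194, 193, 191, 195, 194, 176, 144, 147, 151, 172, 171, 170, 148, 91, 80, 94, 93, 90, 93, 111]
[73, 77, 80, 78, 80, 78, 79, 81, 77, 75, 81, 78, 72, 74, 69, 63, 43, 52, 47, 41, 57, 49, 43, 46, 51, 56, 52, 57, 52, 106, 149, 137, 83, 80, 80, 80, 83, 83, 86, 83, 86, 84, 85, 83, 73, 84, 84, 81, 68, 102, 123, 81, 68, 71, 72, 76, 74, 75, 66, 69, 78, 67, 69, 75, 69, 74, 73, 72, 73, 70, 71, 66, 64, 74, 66, 73, 69, 68, 68, 67, 64, 67]
[175, 175, 178, 163, 106, 97, 100, 102, 102, 100, 123, 141, 107, 83, 92, 108, 119, 123, 149, 177, 195, 201, 201, 200, 203, 201, 191, 148, 113, 111, 117, 111, 101, 100, 98, 97, 93, 87, 98, 124, 143, 139, 135, 142, 139, 141, 139, 132, 101, 91, 90, 83, 84, 74, 86, 121, 163, 175, 177, 182, 194, 201, 199, 201, 199, 202, 197, 162, 104, 95, 97, 96, 103, 94, 94, 
[... 5893 characters left out ...]
]
[169, 172, 170, 174, 173, 172, 142, 100, 122, 124, 127, 119, 124, 145, 159, 145, 142, 143, 144, 148, 133, 91, 84, 88, 83, 81, 84, 86, 87, 86, 82, 81, 88, 90, 85, 85, 80, 81, 87, 88, 94, 85, 81, 84, 89, 87, 83, 84, 83, 88, 82, 78, 81, 85, 86, 82, 84, 83, 84, 82, 88, 86, 82, 85, 122, 165, 173, 172, 166, 167, 168, 175, 177, 169, 133, 86, 81, 88, 120, 137, 138, 137]
[88, 104, 112, 96, 95, 89, 84, 81, 77, 83, 79, 77, 84, 79, 79, 79, 80, 77, 80, 79, 74, 73, 77, 79, 83, 83, 73, 77, 83, 76, 76, 81, 72, 68, 62, 58, 50, 48, 39, 43, 42, 49, 52, 50, 36, 65, 99, 93, 93, 97, 100, 92, 95, 90, 85, 67, 56, 69, 86, 82, 81, 100, 106, 79, 74, 76, 74, 77, 79, 81, 81, 79, 81, 77, 76, 76, 83, 75, 74, 78, 74, 73]
```

The numbers show the panel has moved in by about 25 mm. The grid dragged the drawer along instead of sliding under the lip, so its back edge is still short of it. I'll lift clear, keeping the tilt, and measure the drawer and grid again.

Call:
drive_tool(rows=[[[0,0,-0.005],0],[[0,0,-0.01],0],[[0,0,-0.015],0],[[0,0,-0.015],0],[[0,0,-0.01],0],[[0,0,0],0],[[0,0,0],0],[[0,0,0],0]])

```text
t: 47.65
tool_pos: [0.5744, -0.018, 0.1853]
tool_rot: [-3.141, -0.037, 0.002]
contact_force: [-0.3, 0.2, -2.5]
opening: 0.0793
grip_force: 38.8
```

```bash
python3 - <<'E'
from tri import *
go(.5755,-.0187,.121,1.35); o=ctrl.get_obs(); print(o['contact_force'],o['grip_force'])
d=grab('top','y_top.png');e=grab('scene','y_scene.png')
# bright grid mask in scene -> corners by quad approx
g=cv2.cvtColor(e['image'],cv2.COLOR_BGR2GRAY)
m=np.zeros_like(g);m[200:310,265:405]=(g[200:310,265:405]>236)*255
m=cv2.morphologyEx(m,cv2.MORPH_CLOSE,np.ones((25,25)))
n,l,s,c=cv2.connectedComponentsWithStats(m);i=1+np.argmax(s[1:,4]);cs=cv2.findContours((l==i).astype(np.uint8),0,2)[0][0]
print('scene',s[i],cv2.approxPolyDP(cv2.convexHull(cs),5,True).reshape(-1,2).tolist())
gt=cv2.cvtColor(d['image'],cv2.COLOR_BGR2GRAY)
for c in(322,327,331,336,339,244): print(c,gt[184:270,c].tolist())
for r in(215,240): print('row',r,gt[r,300:345].tolist())
E
```

```text
pos [ 0.5744 -0.018   0.1853] yaw 1.36 -> turn rad 0.0001 shift after turn 0.0011 0.0007 0.0643 tilt [-1.4e-03 -2.0e-04 -1.0e+00] t 47.65 q6 1.39
[-0.29280533  0.15996454 -2.47489338] 38.839194774627686
scene [ 276  209  110   70 3946] [[276, 213], [372, 220], [385, 268], [297, 278]]
322 [176, 179, 178, 165, 114, 94, 102, 103, 101, 97, 122, 147, 119, 79, 94, 164, 205, 203, 201, 199, 203, 205, 185, 152, 148, 138, 138, 141, 141, 135, 120, 86, 89, 88, 106, 136, 140, 141, 142, 142, 141, 143, 142, 135, 123, 92, 89, 87, 92, 87, 86, 86, 90, 88, 82, 91, 137, 186, 204, 202, 200, 201, 200, 203, 191, 133, 92, 86, 93, 95, 96, 100, 100, 100, 100, 95, 96, 98, 95, 117, 142, 140, 142, 139, 142, 140]
327 [175, 179, 180, 164, 104, 94, 98, 101, 102, 99, 125, 139, 103, 82, 89, 160, 205, 205, 202, 199, 201, 202, 185, 135, 96, 88, 92, 87, 89, 77, 79, 84, 79, 87, 120, 147, 141, 138, 142, 140, 143, 144, 141, 140, 124, 103, 99, 97, 103, 105, 113, 112, 109, 109, 108, 138, 178, 200, 201, 202, 201, 200, 200, 205, 185, 109, 84, 85, 88, 94, 98, 95, 96, 100, 100, 98, 98, 97, 122, 142, 139, 140, 143, 142, 141, 144]
[... 1278 characters left out ...]
8, 81, 78, 78, 82, 80, 78, 83, 78, 84, 77, 82, 77, 79, 79, 76, 80, 80, 83, 72, 68, 57, 57, 52, 43, 46, 53, 64, 69, 56, 57, 56, 59, 53, 60, 56, 54, 55, 56, 47, 53, 60, 52, 66, 84, 85, 76, 82, 81, 82, 81, 79, 81, 83, 75, 76, 80, 78, 83, 79, 80, 77, 79, 69, 79, 79, 79, 75]
row 215 [80, 82, 79, 53, 50, 49, 52, 55, 49, 65, 54, 49, 49, 51, 48, 55, 64, 110, 109, 107, 102, 94, 86, 85, 91, 112, 116, 84, 131, 207, 205, 202, 199, 125, 126, 116, 97, 95, 94, 98, 103, 100, 100, 96, 96]
row 240 [48, 57, 94, 122, 148, 150, 153, 176, 200, 203, 201, 201, 197, 168, 154, 169, 165, 142, 139, 141, 136, 134, 137, 139, 140, 158, 181, 178, 175, 180, 202, 207, 208, 209, 184, 140, 118, 98, 94, 97, 100, 99, 98, 97, 99]
```

```bash
python3 - <<'E'
from tri import *
d=grab('top');e=grab('scene')
print('panel outer before/now',ray(d,[(339,258.2),(339,248.6)],.068)[:,0].round(4),'inner',ray(d,[(339,252.8),(339,243.9)],.068)[:,0].round(4))
print('lip edge before/now',ray(d,[(327,204.4),(327,196.2)],.062)[:,0].round(4))
tri(d,(334.7,249.3),e,(276,213)); tri(d,(332.3,198.8),e,(297,278))
g=cv2.cvtColor(e['image'],cv2.COLOR_BGR2GRAY)
print(g[205:224,268:290]); print(g[266:288,288:306])
E
```

```text
panel outer before/now [0.4939 0.5181] inner [0.5075 0.5301]
lip edge before/now [0.6343 0.656 ]
[ 0.4953 -0.141   0.1869] gap 0.0235 local -0.0831 -0.1206
[ 0.6364 -0.1274  0.1084] gap 0.0036 local 0.0583 -0.1103
[[183 180 181 178 178 178 176 175 174 174 175 176 176 175 177 175 176 174
  174 173 170 170]
 [182 182 179 178 178 181 180 179 176 176 175 176 172 173 172 173 176 174
  173 173 172 169]
 [174 178 175 174 176 180 181 180 177 177 173 178 174 174 178 183 182 176
  178 173 173 168]
 [177 177 174 174 176 179 182 180 177 177 179 183 195 205 217 226 225 215
  210 191 186 179]
 [179 181 178 177 177 177 178 175 175 177 191 213 229 237 241 244 243 240
  238 231 225 209]
 [182 178 179 175 177 178 176 173 179 202 228 237 243 243 244 244 244 244
  244 244 243 237]
 [180 179 178 175 173 175 174 177 199 234 243 243 244 244 244 244 244 244
  244 244 244 243]
 [177 184 180 179 176 174 177 184 224 243 244 244 244 244 244 244 244 244
  244 244 244 244]
 [177 177 178 177 173 172 174 197 237 244 244 244 244 244 244 244 244 244
  244 244 244 244]
 [175 179 177 173 172 171 178 206 243 243 244 244
[... 1832 characters left out ...]
238 237 232 228 224 211]
 [104 109 132 144 156 145 105 133 200 226 215 197 187 180 162 149 144 142]
 [105 112 128 145 159 148 103 108 134 142 146 141 113 103  95 106 112 123]
 [107 111 132 141 152 147 100  97  99 109 129 127  99  83  88 100 107 119]
 [109 113 125 142 151 148 105  94  94 103 119 126  99  82  84 100 109 115]
 [113 109 113 131 145 151 126  97  96 101 118 130 107  80  83  95 109 122]
 [112 109 113 131 145 156 145 101  92  98 114 130 120  87  90 102 126 147]
 [114 109 108 126 143 155 145 102  93  95 107 129 124  96 107 138 154 172]
 [112 108 109 116 141 149 145 102  92  92 104 126 125 113 137 158 166 175]
 [109 106 108 116 137 135 124  98  95  95 105 124 138 138 156 162 170 183]]
```

```bash
python3 - <<'E'
from tri import *
d=grab('top');e=grab('scene')
g=cv2.cvtColor(e['image'],cv2.COLOR_BGR2GRAY)
print(g[216:240,277:301])
tri(d,(332.3,198.8),e,(295,279.4));tri(d,(332.5,198.5),e,(295,279))
for z in(.10,.12,.14): print(z,proj(e,[W(-.068,-.111,z)]).round(1),proj(d,[W(-.068,-.111,z)]).round(1))
E
```

```text
[[243 244 244 244 244 244 244 244 244 244 244 245 245 244 243 226 180 173
  171 174 174 171 175 174]
 [241 244 244 244 244 244 244 244 244 244 245 245 244 244 241 216 175 172
  170 174 172 172 173 170]
 [223 241 244 244 244 244 244 244 244 244 244 244 244 242 237 220 177 171
  169 172 173 171 170 171]
 [173 220 235 242 243 244 244 244 244 244 243 242 238 235 234 228 192 170
  170 174 174 175 173 170]
 [151 170 196 223 231 236 239 239 238 236 233 230 225 229 236 238 215 173
  170 170 175 176 173 169]
 [149 154 162 170 178 197 208 212 208 207 204 216 222 235 242 244 232 177
  168 172 174 175 173 172]
 [149 151 164 164 162 170 170 175 185 193 202 212 227 239 244 246 240 183
  170 172 174 172 173 173]
 [160 159 168 163 163 165 166 172 187 202 207 213 232 243 246 246 240 188
  170 173 170 170 169 170]
 [170 166 165 168 169 166 167 173 196 212 217 226 240 245 246 245 234 193
  173 171 170 168 168 170]
 [169 175 177 175 176 175 176 189 212 222 231 240 244 245 245 241 228 191
  172 169 172 170 170 171]
 [161 174 176 179 182 185 200 214 224 234 239 242 244 243 240 234 221 185
  169 169 168 16
[... 849 characters left out ...]
150 154 175 220 245 246 246 246 245 245 245
  245 245 245 245 245 245]
 [113 122 136 145 154 155 156 155 159 170 218 245 246 246 246 246 245 245
  245 245 245 244 242 239]
 [116 112 119 125 138 144 147 149 147 159 208 241 246 246 246 245 240 237
  235 234 232 229 218 207]
 [139 141 133 119 125 147 152 149 147 154 186 232 246 246 246 237 209 200
  190 188 178 178 176 172]
 [165 168 162 141 152 169 170 170 168 170 183 224 245 245 244 226 180 173
  174 175 177 175 176 171]]
[ 0.6371 -0.1299  0.1045] gap 0.0012 local 0.059 -0.1128
[ 0.6374 -0.1301  0.1065] gap 0.0007 local 0.0592 -0.1131
0.1 [[286.7 240.1]] [[334.  249.7]]
0.12 [[286.5 234.9]] [[334.3 248.4]]
0.14 [[286.3 229.7]] [[334.6 246.9]]
```

```bash
python3 - <<'E'
from tri import *
d=grab('top');e=grab('scene')
tri(d,(334.7,249.3),e,(286.5,230.3));tri(d,(334.7,248.8),e,(286.5,230.3))
E
```

```text
[ 0.5058 -0.1309  0.1327] gap 0.0013 local -0.0723 -0.1107
[ 0.5068 -0.1309  0.1338] gap 0.0012 local -0.0713 -0.1108
```

The grid is tilted about 12° (front top corner at z 0.133, back at 0.105), and the drawer has moved about 22 mm, so it is at about 0.138. With this tilt the back edge can go into the gap without touching anything. I'll position it just short of the lip and descend.

Call:
drive_tool(rows=[[[0.005,0,0],0],[[0.005,0,0],0],[[0,0,0.015],0],[[0,0,0.015],0],[[0,0,0.01],0],[[0,0,0.004],0],[[0,0,0],0],[[0,0,0],0],[[0,0,0],0],[[0,0,0],0]])

```text
t: 49.05
tool_pos: [0.5853, -0.0179, 0.1429]
tool_rot: [3.141, 0.037, 0.002]
contact_force: [0.4, -0.3, -0.8]
opening: 0.0793
grip_force: 38.8
```

```bash
python3 - <<'E'
from tri import *
go(.5845,-.0185,.136,1.35); o=ctrl.get_obs(); print(o['contact_force'],o['grip_force'])
d=grab('top')
gt=cv2.cvtColor(d['image'],cv2.COLOR_BGR2GRAY)
for c in(327,339): print(c,gt[184:270,c].tolist())
E
```

```text
pos [ 0.5853 -0.0179  0.1429] yaw 1.35 -> turn rad 0.0 shift after turn -0.0009 0.0006 0.0069 tilt [ 1.4e-03  3.0e-04 -1.0e+00] t 49.05 q6 1.39
[ 0.3825822  -0.3453005  -0.83688064] 38.76559495925903
327 [175, 177, 181, 159, 105, 92, 102, 102, 99, 100, 125, 137, 106, 83, 93, 161, 208, 206, 201, 203, 202, 204, 183, 133, 116, 115, 115, 115, 107, 101, 104, 103, 99, 100, 116, 139, 140, 144, 139, 142, 143, 136, 140, 122, 107, 101, 105, 101, 101, 106, 105, 108, 111, 107, 105, 164, 204, 203, 203, 201, 200, 202, 191, 155, 122, 100, 88, 84, 92, 96, 93, 95, 117, 142, 140, 142, 138, 144, 142, 139, 142, 143, 139, 141, 142, 143]
339 [180, 178, 179, 154, 95, 96, 91, 92, 95, 96, 100, 96, 97, 101, 100, 102, 97, 100, 93, 99, 101, 106, 103, 98, 101, 102, 102, 98, 100, 97, 101, 98, 96, 91, 95, 98, 96, 100, 98, 99, 94, 96, 99, 100, 99, 96, 91, 99, 101, 98, 100, 99, 97, 97, 101, 97, 94, 96, 95, 99, 110, 129, 123, 127, 117, 87, 86, 89, 97, 98, 92, 99, 119, 143, 140, 143, 140, 140, 140, 141, 140, 144, 143, 142, 146, 143]
```

The gap between back edge and lip reads about 7 mm, as planned. I'll lower to 0.136 and watch the force.

Call:
drive_tool(rows=[[[-0.001,0.0005,0.002],0],[[0,0,0.002],0],[[0,0,0.002],0],[[0,0,0.001],0],[[0,0,0],0],[[0,0,0],0],[[0,0,0],0]])

```text
t: 49.8
tool_pos: [0.584, -0.0184, 0.1352]
tool_rot: [3.141, 0.037, 0.0]
contact_force: [-0.6, -0.7, -1.9]
opening: 0.0788
grip_force: 38.8
```

```bash
cat > chk.py <<'E'
from tri import *
go(.598,-.0185,.121,1.35); o=ctrl.get_obs(); print(o['contact_force'].round(1),o['wrist_torque'].round(2))
d=grab('top')
gt=cv2.cvtColor(d['image'],cv2.COLOR_BGR2GRAY)
print(gt[190:208,327].tolist(),gt[240:256,327].tolist(), gt[240:260,339].tolist())
E
python3 chk.py
```

```text
pos [ 0.584  -0.0184  0.1352] yaw 1.35 -> turn rad -0.0 shift after turn 0.014 0.0005 0.0142 tilt [ 2.e-04  0.e+00 -1.e+00] t 49.8 q6 1.39
[-0.6 -0.7 -1.9] [ 0.01 -0.03  0.02]
[100, 102, 107, 101, 124, 142, 109, 82, 84, 87, 120, 185, 206, 203, 201, 203, 203, 196] [183, 203, 204, 200, 200, 200, 202, 191, 154, 98, 86, 85, 96, 96, 92, 97] [95, 95, 95, 104, 148, 181, 185, 186, 159, 91, 90, 90, 94, 96, 97, 89, 119, 147, 142, 138]
```

No contact. Now slide in under the lip.

Call:
drive_tool(rows=[[[0.003,0,0],0],[[0.003,0,0],0],[[0.003,0,0],0],[[0.002,0,0],0],[[0,0,0],0],[[0,0,0],0],[[0,0,0],0]])

```text
t: 50.55
tool_pos: [0.5948, -0.0181, 0.135]
tool_rot: [-3.141, -0.037, 0.0]
contact_force: [0.4, 0.3, -0.8]
opening: 0.0786
grip_force: 38.8
```

```bash
python3 chk.py
```

```text
pos [ 0.5948 -0.0181  0.135 ] yaw 1.35 -> turn rad 0.0 shift after turn 0.0032 0.0005 0.014 tilt [-3.e-04 -0.e+00 -1.e+00] t 50.55 q6 1.39
[ 0.4  0.3 -0.8] [-0.    0.07 -0.04]
[102, 106, 102, 100, 124, 135, 112, 170, 206, 204, 202, 203, 202, 191, 151, 130, 124, 119] [201, 202, 202, 183, 137, 149, 182, 185, 173, 122, 88, 88, 95, 95, 92, 97] [102, 95, 100, 106, 148, 181, 180, 183, 162, 88, 86, 90, 97, 101, 97, 117, 140, 142, 143, 145]
```

Call:
drive_tool(rows=[[[0.002,0,0],0],[[0.002,0,0],0],[[0.001,0,0],0],[[0,0,0],0],[[0,0,0],0],[[0,0,0],0]])

```text
t: 51.2
tool_pos: [0.5999, -0.018, 0.1351]
tool_rot: [-3.141, -0.037, 0.0]
contact_force: [-0.3, 0.3, -2.5]
opening: 0.0788
grip_force: 38.8
```

```bash
python3 chk.py
```

```text
pos [ 0.5999 -0.018   0.1351] yaw 1.35 -> turn rad 0.0 shift after turn -0.0019 0.0005 0.0141 tilt [-1.e-04 -0.e+00 -1.e+00] t 51.2 q6 1.39
[-0.3  0.3 -2.5] [ 0.02 -0.02 -0.04]
[103, 105, 100, 99, 124, 135, 123, 174, 204, 204, 204, 193, 161, 135, 129, 121, 115, 114] [202, 190, 137, 116, 158, 186, 180, 184, 172, 124, 91, 88, 92, 90, 98, 97] [98, 98, 96, 103, 151, 179, 181, 181, 161, 92, 91, 93, 100, 100, 98, 118, 143, 147, 143, 142]
```

The back edge is under the lip, the front edge is inside the panel, and the drawer hasn't moved. I'll lower it.

Call:
drive_tool(rows=[[[0,0,0.002],0],[[0,0,0.002],0],[[-0.0005,0,0.002],0],[[0,0,0],0],[[0,0,0],0],[[0,0,0],0]])

```text
t: 51.85
tool_pos: [0.6, -0.018, 0.13]
tool_rot: [3.141, 0.037, 0.003]
contact_force: [-1.7, 0.4, 4.8]
opening: 0.0788
grip_force: 39.6
```

```bash
python3 chk.py
```

```text
pos [ 0.6   -0.018  0.13 ] yaw 1.36 -> turn rad 0.0001 shift after turn -0.002 0.0005 0.009 tilt [ 1.8e-03  2.0e-04 -1.0e+00] t 51.85 q6 1.39
[-1.7  0.4  4.8] [ 0.04 -0.06  0.06]
[100, 102, 101, 103, 112, 130, 172, 206, 205, 203, 199, 173, 136, 133, 131, 122, 117, 120] [205, 198, 160, 136, 163, 179, 183, 177, 141, 91, 90, 92, 98, 98, 95, 95] [96, 94, 92, 141, 180, 179, 186, 166, 98, 85, 94, 98, 100, 95, 113, 132, 141, 144, 141, 140]
```

Call:
drive_tool(rows=[[[0,0,0.002],0],[[0,0,0.002],0],[[0,0,0.002],0],[[0,0,0],0],[[0,0,0],0],[[0,0,0],0]])

```text
t: 52.5
tool_pos: [0.6008, -0.018, 0.125]
tool_rot: [3.141, 0.037, 0.006]
contact_force: [-1.9, 1.3, 9.3]
opening: 0.0791
grip_force: 40.4
```

```bash
python3 chk.py
```

```text
pos [ 0.6008 -0.018   0.125 ] yaw 1.36 -> turn rad 0.0001 shift after turn -0.0028 0.0004 0.004 tilt [ 3.6e-03  2.0e-04 -1.0e+00] t 52.5 q6 1.39
[-1.9  1.3  9.3] [0.22 0.   0.04]
[104, 101, 99, 105, 121, 144, 179, 212, 209, 200, 172, 135, 132, 135, 133, 132, 125, 120] [206, 188, 157, 176, 179, 185, 167, 102, 86, 89, 95, 100, 95, 98, 117, 138] [91, 108, 152, 177, 181, 182, 156, 90, 88, 87, 95, 101, 96, 119, 140, 140, 141, 143, 141, 146]
```

Call:
drive_tool(rows=[[[0,0,0.0015],0],[[0,0,0.0015],0],[[0,0,0.0015],0],[[0,0,0],0],[[0,0,0],0],[[0,0,0],0]])

```text
t: 53.15
tool_pos: [0.6038, -0.018, 0.1249]
tool_rot: [3.141, 0.037, 0.018]
contact_force: [-2.5, 2.4, 22.0]
opening: 0.0792
grip_force: 41.8
```

```bash
python3 chk.py
```

```text
pos [ 0.6038 -0.018   0.1249] yaw 1.35 -> turn rad 0.0 shift after turn -0.0058 0.0004 0.0039 tilt [ 1.120e-02  4.000e-04 -9.999e-01] t 53.15 q6 1.39
[-2.5  2.4 22. ] [0.54 0.06 0.08]
[102, 102, 109, 131, 144, 143, 180, 211, 199, 162, 137, 134, 133, 131, 133, 127, 126, 117] [187, 165, 178, 182, 184, 166, 90, 86, 89, 95, 95, 98, 93, 119, 140, 141] [144, 180, 176, 181, 167, 119, 87, 92, 100, 94, 98, 97, 117, 140, 139, 140, 142, 139, 138, 138]
```

It's now resting on the front wall top (+8 mm), so the grid sits a few mm too far forward in the drawer. I'll relieve the load, shift inward and try again.

Call:
drive_tool(rows=[[[0,0,-0.002],0],[[0,0,-0.002],0],[[0,0,-0.002],0],[[0,0,-0.001],0],[[0,0,0],0],[[0,0,0],0],[[0,0,0],0]])

```text
t: 53.9
tool_pos: [0.5985, -0.0181, 0.1244]
tool_rot: [-3.141, -0.037, 0.004]
contact_force: [1.5, -0.1, -3.0]
opening: 0.0788
grip_force: 39.2
```

```bash
python3 chk.py
```

```text
pos [ 0.5985 -0.0181  0.1244] yaw 1.35 -> turn rad 0.0001 shift after turn -0.0005 0.0004 0.0034 tilt [-2.6e-03 -1.0e-04 -1.0e+00] t 53.9 q6 1.39
[ 1.5 -0.1 -3. ] [-0.01 -0.33  0.15]
[98, 104, 99, 101, 111, 132, 177, 208, 208, 204, 203, 192, 148, 131, 133, 133, 127, 122] [203, 204, 191, 170, 181, 183, 181, 157, 90, 86, 93, 93, 104, 96, 94, 116] [91, 96, 139, 173, 182, 180, 167, 109, 92, 90, 95, 99, 101, 97, 113, 138, 142, 143, 142, 139]
```

Call:
drive_tool(rows=[[[0,0,-0.002],0],[[0,0,-0.001],0],[[0,0,0],0],[[0,0,0],0],[[0,0,0],0]])

```text
t: 54.45
tool_pos: [0.5992, -0.0179, 0.1285]
tool_rot: [-3.141, -0.037, 0.001]
contact_force: [0.2, -0.3, -1.4]
opening: 0.079
grip_force: 39.2
```

```bash
python3 chk.py
```

```text
pos [ 0.5992 -0.0179  0.1285] yaw 1.35 -> turn rad -0.0 shift after turn -0.0012 0.0005 0.0075 tilt [-5.e-04 -1.e-04 -1.e+00] t 54.45 q6 1.39
[ 0.2 -0.3 -1.4] [ 0.02  0.04 -0.02]
[104, 98, 107, 101, 115, 172, 209, 208, 208, 204, 193, 161, 134, 132, 133, 131, 125, 121] [204, 206, 186, 161, 178, 182, 179, 155, 96, 86, 92, 94, 97, 94, 95, 119] [94, 101, 140, 176, 181, 182, 169, 110, 91, 95, 94, 101, 101, 92, 119, 139, 141, 143, 143, 141]
```

Call:
drive_tool(rows=[[[0.002,0,0],0],[[0.002,0,0],0],[[0.002,0,0],0],[[0,0,0],0],[[0,0,0],0],[[0,0,0],0]])

```text
t: 55.1
tool_pos: [0.6054, -0.0178, 0.1286]
tool_rot: [3.141, 0.037, -0.0]
contact_force: [-0.7, 0.2, -2.4]
opening: 0.079
grip_force: 39.2
```

```bash
python3 chk.py
```

```text
pos [ 0.6054 -0.0178  0.1286] yaw 1.35 -> turn rad 0.0001 shift after turn -0.0074 0.0005 0.0076 tilt [-1.e-04  0.e+00 -1.e+00] t 55.1 q6 1.39
[-0.7  0.2 -2.4] [-0.   -0.03 -0.01]
[103, 104, 101, 101, 113, 175, 210, 205, 189, 145, 130, 131, 133, 144, 144, 122, 119, 117] [146, 144, 167, 167, 179, 183, 180, 155, 88, 82, 95, 93, 100, 94, 91, 114] [97, 97, 140, 177, 182, 182, 166, 112, 86, 93, 96, 98, 99, 98, 119, 138, 141, 141, 142, 143]
```

It moved 6 mm in without moving the drawer, and a gap now shows in front of the grid. Lower again.

Call:
drive_tool(rows=[[[0,0,0.002],0],[[0,0,0.002],0],[[0,0,0.0015],0],[[0,0,0],0],[[0,0,0],0],[[0,0,0],0]])

```text
t: 55.75
tool_pos: [0.6059, -0.0179, 0.1238]
tool_rot: [3.141, 0.037, 0.002]
contact_force: [-2.1, 1.1, 4.0]
opening: 0.0793
grip_force: 40.0
```

```bash
python3 chk.py
```

```text
pos [ 0.6059 -0.0179  0.1238] yaw 1.36 -> turn rad 0.0001 shift after turn -0.0079 0.0005 0.0028 tilt [ 1.4e-03  2.0e-04 -1.0e+00] t 55.75 q6 1.39
[-2.1  1.1  4. ] [0.08 0.   0.09]
[101, 102, 104, 101, 123, 146, 179, 200, 179, 140, 131, 136, 141, 159, 149, 131, 120, 117] [175, 149, 160, 178, 180, 184, 168, 98, 87, 89, 90, 99, 97, 96, 114, 144] [93, 109, 149, 177, 180, 181, 157, 93, 87, 90, 95, 95, 94, 115, 139, 143, 141, 141, 142, 139]
```

Call:
drive_tool(rows=[[[0,0,0.0015],0],[[0,0,0.0015],0],[[0,0,0.001],0],[[0,0,0],0],[[0,0,0],0],[[0,0,0],0]])

```text
t: 56.4
tool_pos: [0.6067, -0.0179, 0.1208]
tool_rot: [3.141, 0.037, 0.005]
contact_force: [-2.9, 1.4, 8.8]
opening: 0.0788
grip_force: 40.7
```

```bash
python3 chk.py
```

```text
pos [ 0.6067 -0.0179  0.1208] yaw 1.33 -> turn rad -0.0003 shift after turn -0.0087 0.0004 -0.0002 tilt [ 3.3e-03  1.0e-04 -1.0e+00] t 56.4 q6 1.4
[-2.9  1.4  8.8] [ 0.23  0.04 -0.03]
[98, 98, 97, 120, 145, 147, 178, 198, 165, 140, 133, 147, 157, 153, 134, 135, 127, 115] [166, 172, 176, 181, 184, 171, 107, 87, 87, 90, 96, 96, 94, 116, 139, 139] [100, 145, 176, 180, 178, 150, 89, 87, 93, 97, 96, 98, 118, 143, 143, 140, 141, 142, 143, 141]
```

Call:
drive_tool(rows=[[[0,0,0.0015],0],[[0,0,0.001],0],[[0,0,0],0],[[0,0,0],0],[[0,0,0],0]])

```text
t: 56.95
tool_pos: [0.6084, -0.0179, 0.1208]
tool_rot: [3.141, 0.036, 0.012]
contact_force: [-1.7, 1.9, 15.9]
opening: 0.0791
grip_force: 41.5
```

```bash
python3 chk.py
```

```text
pos [ 0.6084 -0.0179  0.1208] yaw 1.33 -> turn rad -0.0003 shift after turn -0.0104 0.0004 -0.0002 tilt [ 7.6e-03  2.0e-04 -1.0e+00] t 56.95 q6 1.4
[-1.7  1.9 15.9] [ 0.38  0.06 -0.05]
[103, 98, 110, 138, 147, 147, 166, 176, 152, 141, 137, 146, 157, 149, 134, 132, 127, 117] [167, 172, 181, 181, 172, 126, 90, 90, 90, 97, 100, 99, 95, 118, 142, 141] [133, 178, 179, 179, 165, 96, 87, 88, 95, 99, 98, 98, 118, 140, 138, 138, 138, 143, 142, 141]
```

It is firm at z 0.1208, the seated height. I'll relieve the load and release.

Call:
drive_tool(rows=[[[0,0,-0.001],0],[[0,0,-0.001],0],[[0,0,-0.001],0],[[0,0,0],0],[[0,0,0],0],[[0,0,0],0]])

```text
t: 57.6
tool_pos: [0.6068, -0.0179, 0.1209]
tool_rot: [3.141, 0.037, 0.006]
contact_force: [3.0, 1.8, 6.6]
opening: 0.079
grip_force: 40.4
```

Call:
drive_tool(rows=[[[0,0,0],0],[[0,0,0],0],[[0,0,0],0],[[0,0,0],0],[[0,0,0],0]], jaw=0)

```text
t: 58.1
tool_pos: [0.605, -0.0178, 0.119]
tool_rot: [-3.141, -0.037, 0.002]
contact_force: [-0.7, 0.1, -0.5]
opening: 0.0853
grip_force: 0.0
```

Call:
drive_tool(rows=[[[0,0,-0.005],0],[[0,0,-0.015],0],[[0,0,-0.025],0],[[0,0,-0.035],0],[[-0.03,0,-0.035],0],[[-0.045,0,-0.02],0],[[-0.045,0,0],0],[[-0.045,0,0],0],[[0,0,0],0],[[0,0,0],0]])

```text
t: 59.1
tool_pos: [0.4401, -0.0217, 0.2561]
tool_rot: [3.141, 0.037, 0.006]
contact_force: [0.0, 0.5, 1.0]
opening: 0.0857
grip_force: 0.0
```

```bash
python3 - <<'E'
from tri import *
go(.42,-.02,.1,1.35)
d=grab('top','x_top.png');e=grab('scene','x_scene.png')
gt=cv2.cvtColor(d['image'],cv2.COLOR_BGR2GRAY);ge=cv2.cvtColor(e['image'],cv2.COLOR_BGR2GRAY)
for c in(329,336,339): print(c,gt[184:256,c].tolist())
# bar by dark mask in both
ys,xs=np.nonzero(ge[225:280,300:365]<45);r=cv2.minAreaRect(np.c_[xs+300,ys+225].astype(np.float32));print('bar scene',r,ray(e,[r[0]],.068).round(4))
ys,xs=np.nonzero(gt[195:240,262:312]<60);print(len(ys))
if len(ys): r=cv2.minAreaRect(np.c_[xs+262,ys+195].astype(np.float32));print('bar top',r,ray(d,[r[0]],.076).round(4))
for (x,y) in ((-.0655,-.111),(-.0655,.111),(.05,-.111)):
    P=W(x+.028,y,.051); q=proj(e,[P])[0].round().astype(int); print(x,y,q); print(ge[q[1]-5:q[1]+6,q[0]-6:q[0]+7])
E
```

```text
pos [ 0.4401 -0.0217  0.2561] yaw 1.33 -> turn rad -0.0003 shift after turn -0.02 -0.0022 0.1561 tilt [ 3.5e-03  8.0e-04 -1.0e+00] t 59.1 q6 1.33
329 [171, 172, 172, 152, 96, 93, 97, 102, 105, 118, 142, 141, 174, 202, 203, 203, 200, 202, 202, 202, 203, 201, 203, 200, 201, 200, 205, 209, 206, 201, 205, 206, 203, 203, 204, 202, 200, 202, 203, 204, 203, 204, 205, 205, 204, 205, 203, 202, 206, 209, 207, 205, 202, 206, 204, 192, 166, 155, 171, 176, 177, 160, 99, 89, 87, 93, 101, 96, 94, 115, 141, 140]
336 [171, 169, 174, 151, 94, 99, 102, 91, 87, 88, 88, 86, 90, 88, 92, 94, 98, 94, 100, 99, 93, 97, 96, 95, 97, 98, 97, 96, 98, 102, 99, 103, 101, 98, 101, 98, 98, 107, 112, 118, 120, 116, 120, 132, 132, 132, 134, 137, 135, 139, 151, 148, 149, 147, 152, 157, 154, 155, 175, 177, 176, 153, 84, 86, 85, 94, 95, 94, 91, 114, 139, 138]
339 [172, 174, 172, 150, 95, 92, 92, 95, 92, 98, 90, 98, 95, 98, 100, 100, 103, 99, 103, 101, 98, 99, 101, 95, 99, 96, 95, 93, 95, 101, 98, 94, 93, 94, 95, 92, 98, 87, 95, 98, 90, 92, 95, 99, 93, 97, 92, 95, 95, 96, 98, 94, 94, 92, 91, 94, 108, 145, 172, 171, 175, 15
[... 1452 characters left out ...]
150 193 195 176]
 [243 243 243 244 245 244 244 238 171 140 183 202 181]]
0.05 -0.111 [298 298]
[[220 219 221 221 220 221 222 220 219 220 219 219 220]
 [220 220 220 220 221 221 222 220 222 221 221 221 221]
 [219 219 219 221 220 222 221 220 219 221 221 222 221]
 [219 220 219 221 221 220 220 220 221 221 220 221 221]
 [220 222 219 221 219 220 221 220 220 223 221 222 221]
 [220 222 220 219 220 219 220 222 221 222 221 222 220]
 [218 221 221 219 219 221 220 221 223 222 222 222 222]
 [206 222 221 219 219 220 221 222 221 221 222 220 223]
 [184 219 222 220 221 221 223 223 221 220 221 220 220]
 [167 222 223 222 221 221 222 223 222 220 220 219 219]
 [158 220 224 222 223 221 221 222 223 221 220 220 218]]
```

The scene view puts the grid's front edge inside the wall on both sides. I'll move the arm aside for a numeric check of flatness, drawer and tubes.

Call:
drive_tool(rows=[[[0,0.04,0],0],[[0,0.045,0],0],[[0,0.045,0],0],[[0,0.045,0],0],[[0,0.03,0],0],[[0,0,0],0],[[0,0,0],0],[[0,0,0],0]], jaw=1)

```text
t: 60.0
tool_pos: [0.4459, -0.2262, 0.2545]
tool_rot: [-3.141, -0.039, 0.001]
contact_force: [0.2, -0.9, 0.3]
opening: -0.0001
grip_force: 0.0
```

```bash
python3 - <<'E'
from tri import *
go(.49,-.09,.125,1.35); print(ctrl.get_obs()['opening'])
d=grab('top','w_top.png');e=grab('scene','w_scene.png')
gt=cv2.cvtColor(d['image'],cv2.COLOR_BGR2GRAY);ge=cv2.cvtColor(e['image'],cv2.COLOR_BGR2GRAY)
ys,xs=np.nonzero(gt[205:228,268:312]<60);r=cv2.minAreaRect(np.c_[xs+268,ys+205].astype(np.float32));print('bar top',r)
ys,xs=np.nonzero(ge[225:290,300:365]<45);s=cv2.minAreaRect(np.c_[xs+300,ys+225].astype(np.float32));print('bar scene',s)
print('top/scene rays z .077/.068',ray(d,[r[0]],.077).round(4),ray(e,[s[0]],.068).round(4))
# front edge of grid & panel in both sides of the top view
for c in(248,270,310,329): print(c,gt[192:212,c].tolist(),gt[232:252,c].tolist())
h=cv2.cvtColor(d['image'],cv2.COLOR_BGR2HSV); m=np.zeros(gt.shape,bool); m[195:245,240:340]=((h[...,0]<20)&(h[...,1]>100)&(h[...,2]>50))[195:245,240:340]
for b,st,c in blobs(d,m,15): print('amber',st.tolist(),c.round(1),ray(d,[c],.04).round(4))
w=np.zeros(gt.shape,np.uint8)
print('flask_top stopper',ray(d,[(254,146)],.21).round(3),'body',ray(d,[(259,158)],.13).round(3))
E
```

```text
pos [ 0.4459 -0.2262  0.2545] yaw 1.41 -> turn rad 0.001 shift after turn 0.0473 -0.1351 0.1295 tilt [-4.e-04 -6.e-04 -1.e+00] t 60.0 q6 0.93
-6.434648953294663e-05
bar top ((288.47540283203125, 214.5569305419922), (4.714951992034912, 29.06629180908203), 86.8201675415039)
bar scene ((337.4938049316406, 272.46539306640625), (6.012040138244629, 29.778932571411133), 79.87532806396484)
top/scene rays z .077/.068 [[ 0.6052 -0.0192  0.077 ]] [[ 0.6085 -0.0195  0.068 ]]
248 [94, 100, 99, 102, 124, 170, 203, 203, 197, 198, 200, 200, 199, 199, 201, 199, 200, 200, 198, 198] [202, 199, 200, 204, 200, 204, 209, 212, 213, 205, 186, 160, 160, 173, 177, 177, 146, 88, 78, 90]
270 [101, 96, 98, 120, 141, 172, 202, 191, 173, 171, 171, 173, 171, 173, 175, 172, 174, 173, 172, 184] [194, 195, 200, 205, 205, 202, 203, 198, 200, 186, 160, 161, 176, 177, 180, 160, 74, 63, 87, 94]
310 [102, 101, 127, 140, 140, 171, 200, 202, 199, 201, 201, 201, 200, 199, 199, 199, 198, 197, 201, 203] [198, 199, 206, 208, 204, 204, 206, 204, 192, 164, 162, 174, 175, 179, 155, 73, 64, 84, 94, 99]
329 [99, 124, 140, 143, 174, 202, 202, 201, 199, 202, 200, 200, 202, 200, 200, 200, 200, 201, 201, 209] [204, 208, 204, 205, 203, 206, 199, 194, 168, 153, 170, 174, 177, 158, 102, 82, 87, 92, 97, 98]
amber [295, 221, 9, 12, 88] [298.6 226.2] [[ 0.5829 -0.0432  0.04  ]]
amber [316, 221, 9, 11, 87] [319.5 225.9] [[ 0.583  -0.0973  0.04  ]]
amber [275, 222, 9, 11, 86] [278.4 227. ] [[0.5815 0.0088 0.04  ]]
flask_top stopper [[0.736 0.053 0.21 ]] body [[0.737 0.05  0.13 ]]
```

```bash
python3 - <<'E'
from tri import *
d=grab('top');e=grab('scene')
h=cv2.cvtColor(d['image'],cv2.COLOR_BGR2HSV);hs=cv2.cvtColor(e['image'],cv2.COLOR_BGR2HSV)
for c in(278,298,319): print(c,'V',h[194:240,c,2].tolist(),'\n  S',h[194:240,c,1].tolist())
print(ray(d,[(298,r) for r in(200,205,210,220,233)],.042)[:,0].round(4))
m=np.zeros(hs.shape[:2],bool); m[240:300,285:400]=((hs[...,0]<20)&(hs[...,1]>100)&(hs[...,2]>50))[240:300,285:400]
for b,st,c in blobs(e,m,6): print('amber scene',st.tolist(),ray(e,[c],.042).round(4))
E
```

```text
278 V [103, 127, 143, 148, 169, 164, 117, 117, 175, 215, 212, 210, 211, 210, 207, 208, 209, 189, 100, 52, 58, 61, 54, 59, 158, 207, 193, 159, 144, 146, 144, 150, 148, 152, 149, 147, 147, 149, 142, 169, 196, 201, 201, 199, 202, 200] 
  S [2, 10, 16, 17, 15, 12, 4, 2, 9, 11, 12, 12, 12, 13, 12, 13, 13, 12, 10, 25, 4, 13, 9, 26, 18, 11, 13, 55, 138, 138, 145, 127, 136, 129, 128, 139, 142, 137, 142, 60, 17, 11, 15, 12, 15, 15]
298 V [124, 145, 143, 174, 180, 129, 182, 218, 218, 216, 214, 216, 216, 216, 216, 208, 161, 103, 63, 62, 70, 56, 52, 87, 145, 171, 170, 143, 147, 149, 150, 151, 148, 146, 146, 146, 141, 141, 157, 187, 202, 200, 199, 200, 200, 201] 
  S [16, 16, 14, 16, 13, 8, 4, 4, 8, 6, 10, 9, 9, 9, 9, 12, 25, 92, 28, 4, 18, 27, 10, 15, 18, 12, 21, 112, 146, 140, 139, 130, 143, 136, 140, 140, 156, 143, 86, 30, 10, 11, 12, 13, 14, 13]
319 V [134, 143, 175, 190, 150, 116, 123, 182, 214, 214, 210, 209, 209, 209, 206, 207, 204, 200, 201, 200, 199, 200, 199, 200, 200, 182, 130, 140, 141, 139, 144, 142, 145, 140, 141, 140, 139, 138, 177, 202, 201, 198, 198, 199, 200, 194] 
  S [13, 16, 16, 15, 10, 7, 4, 13, 10, 12, 12, 10, 12, 11, 11, 12, 14, 13, 13, 13, 13, 13, 13, 13, 11, 13, 96, 146, 148, 150, 143, 147, 135, 149, 139, 140, 150, 128, 36, 8, 11, 13, 10, 14, 13, 11]
[0.6524 0.6389 0.6255 0.5989 0.5646]
amber scene [339, 261, 10, 7, 55] [[0.5677 0.0065 0.042 ]]
amber scene [319, 264, 10, 9, 59] [[ 0.5697 -0.046   0.042 ]]
amber scene [299, 268, 10, 9, 77] [[ 0.5737 -0.0997  0.042 ]]
amber scene [371, 289, 17, 11, 159] [[0.6739 0.0731 0.042 ]]
```

All three tubes sit within about 6 mm of channel centre, their caps visible through the back slots. The bar height matches the original seat, so the grid is flat. Now I'll bring the shut fingers in front of the panel to push the drawer home.

Call:
drive_tool(rows=[[[0.012,-0.034,0],0],[[0.012,-0.034,0],0],[[0.012,-0.034,0],0],[[0.012,-0.033,0],0],[[0,0,0.035],0],[[0,0,0.04],0],[[0,0,0.04],0],[[0,0,0.015],0],[[0,0,0],0],[[0,0,0],0]])

```text
t: 61.2
tool_pos: [0.491, -0.0908, 0.1262]
tool_rot: [3.141, 0.037, 0.003]
contact_force: [0.3, -0.2, 0.2]
opening: -0.0002
grip_force: 0.0
```

Call:
drive_tool(rows=[[[0,0,0],0],[[0,0,0],0],[[0,0,0],0]])

```text
t: 61.5
tool_pos: [0.4909, -0.0909, 0.1262]
tool_rot: [3.14, 0.037, 0.004]
contact_force: [0.2, 0.5, 0.2]
opening: -0.0
grip_force: 0.0
```

```bash
python3 - <<'E'
from h import *
go(.638,-.0865,.122,1.35); print(ctrl.get_obs()['contact_force'])
E
```

```text
pos [ 0.4909 -0.0909  0.1262] yaw 1.35 -> turn rad -0.0001 shift after turn 0.1471 -0.001 0.0042 tilt [ 2.6e-03  9.0e-04 -1.0e+00] t 61.5 q6 1.21
[0.24310228 0.46562648 0.19487391]
```

Call:
drive_tool(rows=[[[0.006,0,0.003],0],[[0.006,0,0],0],[[0.006,0,0],0],[[0.006,0,0],0],[[0.006,0,0],0],[[0.006,0,0],0],[[0.006,0,0],0],[[0.006,0,0],0],[[0.006,0,0],0],[[0.006,0,0],0]])

```text
t: 62.5
tool_pos: [0.5504, -0.0893, 0.1214]
tool_rot: [3.141, 0.037, -0.001]
contact_force: [-3.1, -1.9, 1.1]
opening: -0.0002
grip_force: 1.7
```

Call:
drive_tool(rows=[[[0.006,0,0],0],[[0.006,0,0],0],[[0.006,0,0],0],[[0.006,0,0],0],[[0.006,0,0],0],[[0.006,0,0],0],[[0.006,0,0],0],[[0.006,0,0],0],[[0.006,0,0],0],[[0.006,0,0],0]])

```text
t: 63.5
tool_pos: [0.6105, -0.0877, 0.1215]
tool_rot: [-3.141, -0.037, 0.0]
contact_force: [-3.0, -3.2, 0.2]
opening: 0.0003
grip_force: 1.7
```

Call:
drive_tool(rows=[[[0.004,0,0],0],[[0.004,0,0],0],[[0.003,0,0],0],[[0.002,0,0],0],[[0.002,0,0],0],[[0,0,0],0],[[0,0,0],0],[[0,0,0],0]])

```text
t: 64.3
tool_pos: [0.6254, -0.0871, 0.1219]
tool_rot: [-3.141, -0.037, -0.002]
contact_force: [-1.0, 0.3, -0.3]
opening: 0.0
grip_force: 0.2
```

```bash
python3 - <<'E'
from h import *
go(.638,-.0865,.122,1.35); print(ctrl.get_obs()['contact_force'])
d=grab('top');g=cv2.cvtColor(d['image'],cv2.COLOR_BGR2GRAY)
for c in(236,245,336): print(c,g[180:215,c].tolist(),ray(d,[(c,r) for r in(194,198,202)],.068)[:,0].round(4))
E
```

```text
pos [ 0.6254 -0.0871  0.1219] yaw 1.35 -> turn rad 0.0 shift after turn 0.0126 -0.0003 -0.0001 tilt [ 1.4e-03 -4.0e-04 -1.0e+00] t 64.3 q6 1.29
[-1.01159453  0.30875742 -0.26803716]
236 [177, 177, 178, 177, 177, 180, 177, 180, 178, 180, 159, 92, 97, 95, 109, 129, 143, 142, 138, 137, 137, 134, 139, 141, 140, 144, 144, 141, 140, 142, 136, 140, 141, 136, 139] [0.6634 0.6528 0.6422]
245 [172, 175, 177, 175, 177, 176, 171, 175, 178, 173, 152, 94, 102, 111, 107, 106, 113, 132, 145, 146, 169, 177, 180, 180, 170, 125, 89, 87, 88, 91, 114, 143, 142, 145, 140] [0.663  0.6524 0.6419]
336 [79, 76, 78, 79, 78, 73, 71, 76, 80, 76, 77, 83, 78, 81, 74, 79, 78, 81, 70, 72, 75, 75, 66, 50, 47, 51, 54, 62, 74, 90, 94, 101, 96, 96, 96] [0.6598 0.6492 0.6387]
```

About 12–16 mm remain. I'll push gently until it meets the stop.

Call:
drive_tool(rows=[[[0.002,0,0],0],[[0.003,0,0],0],[[0.003,0,0],0],[[0.002,0,0],0],[[0.001,0,0],0],[[0,0,0],0],[[0,0,0],0]])

```text
t: 65.05
tool_pos: [0.6364, -0.0872, 0.1216]
tool_rot: [3.141, 0.037, 0.002]
contact_force: [-0.3, 1.0, -0.3]
opening: 0.0001
grip_force: 0.1
```

Call:
drive_tool(rows=[[[0.001,0,0],0],[[0.001,0,0],0],[[0.001,0,0],0],[[0,0,0],0],[[0,0,0],0]])

```text
t: 65.55
tool_pos: [0.6391, -0.0872, 0.1216]
tool_rot: [3.141, 0.037, 0.0]
contact_force: [-1.7, -0.1, 0.6]
opening: 0.0001
grip_force: 1.1
```

Call:
drive_tool(rows=[[[0.001,0,0],0],[[0.001,0,0],0],[[0,0,0],0],[[0,0,0],0]])

```text
t: 65.95
tool_pos: [0.6411, -0.0871, 0.1215]
tool_rot: [3.141, 0.037, 0.0]
contact_force: [-2.8, -1.1, 0.8]
opening: 0.0001
grip_force: 1.0
```

Call:
drive_tool(rows=[[[0.001,0,0],0],[[0.001,0,0],0],[[0.001,0,0],0],[[0,0,0],0],[[0,0,0],0]])

```text
t: 66.45
tool_pos: [0.642, -0.0871, 0.1216]
tool_rot: [-3.141, -0.037, 0.012]
contact_force: [-12.9, -1.4, 8.1]
opening: 0.0001
grip_force: 6.5
```

Call:
drive_tool(rows=[[[0.001,0,0],0],[[0.001,0,0],0],[[0.001,0,0],0],[[0,0,0],0],[[0,0,0],0]])

```text
t: 66.95
tool_pos: [0.6426, -0.0871, 0.1216]
tool_rot: [-3.141, -0.038, 0.025]
contact_force: [-23.7, -2.0, 15.6]
opening: -0.0001
grip_force: 12.4
```

It is firmly at the stop (24 N). I'll back off and rise clear.

Call:
drive_tool(rows=[[[-0.006,0,0],0],[[-0.01,0,0],0],[[-0.02,0,0],0],[[-0.03,0,-0.02],0],[[-0.03,0,-0.04],0],[[0,0,-0.045],0],[[0,0,-0.03],0],[[0,0.04,0],0],[[0,0.04,0],0],[[0,0,0],0]])

```text
t: 67.95
tool_pos: [0.5532, -0.1724, 0.2575]
tool_rot: [3.139, 0.031, 0.004]
contact_force: [-0.3, -0.3, 0.0]
opening: 0.0002
grip_force: 0.0
```

Call:
drive_tool(rows=[[[0,0,0],0],[[0,0,0],0],[[0,0,0],0],[[0,0,0],0]])

```text
t: 68.35
tool_pos: [0.553, -0.1682, 0.2565]
tool_rot: [-3.141, -0.039, 0.0]
contact_force: [0.2, 0.1, 0.1]
opening: 0.0
grip_force: 0.0
```

```bash
python3 - <<'E'
from h import *
o=ctrl.get_obs();print(o['tool_pos'],o['contact_force'])
d=grab('top');g=cv2.cvtColor(d['image'],cv2.COLOR_BGR2GRAY)
for c in(245,265,300,330): print(c,g[183:208,c].tolist())
print(ray(d,[(265,190.5)],.105).round(4),[ray(d,[(265,r)],.068)[0,0].round(4) for r in(192,194,196,198,200)])
E
```

```text
[ 0.55301111 -0.1681702   0.25645161] [0.20348662 0.14696164 0.10711019]
245 [174, 175, 173, 173, 173, 173, 175, 147, 108, 127, 121, 114, 144, 175, 180, 167, 124, 90, 92, 89, 86, 108, 136, 142, 143]
265 [174, 178, 173, 179, 174, 179, 159, 106, 126, 141, 130, 117, 149, 178, 183, 161, 93, 92, 88, 89, 87, 93, 99, 97, 125]
300 [176, 175, 172, 176, 177, 155, 105, 139, 140, 120, 109, 149, 184, 181, 156, 68, 57, 77, 93, 96, 94, 97, 101, 98, 121]
330 [81, 80, 78, 78, 78, 80, 83, 84, 85, 83, 73, 82, 81, 81, 75, 75, 62, 53, 54, 51, 53, 50, 47, 51, 65]
[[0.6607 0.0374 0.105 ]] [np.float64(0.6676), np.float64(0.6623), np.float64(0.657), np.float64(0.6517), np.float64(0.6464)]
```

The panel's inner face measures about 0.660 against the housing front at 0.661, so the drawer is home. The arm is clear. Handing in.

```bash
python3 -c "
from station import ctrl
print(ctrl.finish_job())"
```

```text
the job is handed in; nothing more can be done
None
```

The incubator is loaded and the job is handed in, with no verdict returned: three tubes lie in separate channels, the grid is refitted under the lip, and the drawer is home within about 2 mm by the camera. While I refitted the grid, the drawer slid in about 30 mm, which still left it well beyond the 0.1 m limit.

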